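# Load the watch leak tester and set its air valve

### The arm

A 7-joint arm with a two-finger parallel gripper is mounted at the origin on the work surface. World frame = base frame: x ahead of the robot, y to its left, z up, the work surface at z = 0. Lengths are in m, angles in degrees, forces in N, time in s.
With the tool pointing down it reaches from about 0.4 to 0.85 m from the base axis. Payload 4.5 kg.
Tool frame: the origin (TCP) lies on the centre line of the jaws, within the pads' length; the fingertips stand 25 mm ahead of it and the grasp point (between the pads) lies 6 mm ahead of it; z points along the fingers, y is the direction in which the jaws open and shut (so a half turn about z gives the same grasp; the last joint's range is limited). The gripper opens to 85 mm and grips with 20 to 120 N. Pads are 22 mm wide; open, the fingers measure 114 mm over their backs; the gripper's body (76 mm by 85 mm) begins 54 mm behind the grasp point. The pads swing forward as they close: fully open they stand 13 mm farther back than shut.
Start: joints at [-73.98, 39.483, -11.15, 89.685, 9.013, 51.709, -12.324], TCP at [0.152, 0.606, 0.256] pointing down, gripper open.
Joint ranges: [-172.22, 172.22], [-26.19, 119.32], [-84.43, 86.54], [7.71, 146.69], [-57.33, 237.33], [2.42, 119.75], [-152.13, 152.13]. Speed limits (degrees/s): [147.25, 147.25, 180, 180, 180, 180, 180].

### API

Orientations are given as a 3x3 rotation matrix whose columns are the frame's x, y, z axes.
In Python, from workcell import r gives the robot as it stands. The module is installed in compiled form; this text tells all that it offers.
- The arm moves only by the tool arm_command, never from a script. Its argument "motion" is a list of rows, each a list of 4 numbers: the shift along the tool's x, y, z normalised to -1 to 1, where 1 is 250 mm, then the turn about the tool's z normalised to -1 to 1, where 1 is 180 degrees. A call has 1 to 20 rows; each row is the pose to reach, as a shift and turn from the pose commanded when the call began, along the tool's axes at that moment, turning the shorter way round; what a row does not reach only later rows make up. A row lasts 1/8 s, in which the tool goes at most 62.5 mm and 10.7 degrees, less where a joint would pass 70% of its speed; a pose out of reach is approached as far as the arm can. A call with a number of a shift or a turn outside -1 to 1 is refused whole. A call with a gripper value outside its range is refused whole. "fingers" is the finger opening in mm, from 0 to 85.4, set as the call begins (left out, the last holds). The fingers move at their own pace and stop on an object; "force" is the grip in N (left out, the last holds). Time passes only in rows, so rows that repeat a pose let the fingers close. It gives the time, the measured TCP pose, the force and the opening at its end, in the units of the state.
- r.get_obs(): the state, without advancing time (a new reading comes with each control period).
- r.grab_frame(name): name is "side" or "top" or "wrist"; returns a dict with "image" (384x512x3 uint8, red, green, blue), "fov_y" (degrees; the focal length in pixels is half the picture's height over the tangent of half this angle, whatever the lens; pixels are square), "cx", "cy" (the principal point, pixels), "R" (3x3) and "t" (3): a world point X has camera coordinates R X + t; the wrist camera has in their place "mount" (4x4, takes a point from camera to tool coordinates, whose origin is the TCP and whose axes are the flange's). Camera axes: x right, y down, z forward; pixel columns grow to the right and rows downward; lengths in m; the calibration is good to about 2 mm. A picture is of the moment at which its call begins: read the wrist's pose just before it. There is no depth.
- r.close_job(): hands the job in, once; it reports no verdict.
The state is a dict: "t": time; "joint_positions": joint angles; "qvel": joint speeds; "joint_efforts": joint torques, N m; "eef_pos": TCP position; "orientation": TCP orientation; "wrist_force": force on the tool from outside, world axes, zero at the start; "moment": the same for the moment, N m; "gripper_width": finger opening in m.
Only numpy, scipy, OpenCV 4.12 (cv2) and the standard library are available. Lean on these libraries where they do the work, as an engineer would, in place of code of your own. Each camera call takes 0.05 s, during which the arm holds its last target. There are 200 camera calls.

### The job

Take the blue watch carrier out of the wooden stand and slide it into the slanted slot of the leak tester, pushing past the slot's spring brake until it sits fully home on the slot's floor. Only then turn the red air valve to half open, so that its white pointer end points at the white mark, and let go. Leave the yellow carrier, the tin and the screwdriver pot where they are.

Things in the scene. Friction and masses are not known exactly. Their poses are not given: they have to be found in the camera images.
- carrier: Carrier to load: blue rigid plate, 10 mm thick (its x), 60 mm wide (y), 100 mm tall (z), about 0.12 kg, a round white watch dial flush in both faces (either may face either way). Origin at the centre of its lower edge, z up along the plate. The lowest 4 mm are stepped in to 6 x 56 mm. It stands in one of the stand's grooves, the top 75 mm free.
- stand: Fixed dark wooden stand, 60 mm (x) by 190 mm (y), 37 mm high, with two grooves in line along its y, centred at y = +50 and -50 mm, each 12.5 mm (x) by 71 to 78 mm (y), floor 12 mm above the bench. Origin at the centre of its underside.
- nest: Slot in the tester, dark steel block, orange-edged mouth. Origin: centre of its floor. z points out along the way in, 25 deg off vertical, leaning to the tester's -x; x across the gap (11.5 mm), y along the width (62.5 mm). Mouth at z = 50 mm; outside 39.5 x 90.5 mm. A spring brake at z = 26 mm holds the plate where it stops: push (10 N) until the floor is felt. Home: carrier's frame = this one.
- tester: Fixed leak tester: grey base 200 (x) by 250 (y) by 20 mm; white housing 75 mm high at x = 42 to 107 mm. Origin under it, base x = -90 to 110, y = -125 to 125 mm; z up. Slot floor at (10, 55, 35) mm; valve axis at x = 0, y = -68 mm on a dark pedestal 66 mm square, top at 65 mm.
- valve (a joint): Air valve angle in rad about a vertical axis: 0 closed (pointer at the red mark, towards the tester's -y), growing counterclockwise seen from above, 0.785 half open (white mark, midway between the tester's -y and +x), 1.571 fully open (green mark, +x). Stiff enough to stay where it is left.
- valve_grip (a point): Centre of the valve's red bar handle, on the valve axis. The bar is 56 mm long, 12 mm wide and 22 mm high (11 mm above and below this point); its length lies along the point's y, the white pointer end at the point's -y; it turns with the handle.
- spare: Yellow carrier without a watch, the same size, in the other groove: leave it. Origin at the centre of its lower edge.
- tin: Small closed blue tin with a yellow cap, 56 mm across, 32 mm high: leave it. Origin at the centre of its underside.
- drivers: Black pot 54 mm across with small screwdrivers, 92 mm high in all: leave it. Origin at the centre of its underside.
Mind the look-alikes: they are no part of the job. There is more than one size of the carrier; the job needs the larger.

How it is judged (in metres and radians):
On the way, in this order (a step that is already met when the one before it is completed fails the run):
1. the blue carrier sits fully home in the tester's slot (x of carrier in the frame of nest between -0.0035 and 0.0035 m and y of carrier in the frame of nest between -0.004 and 0.004 m and z of carrier in the frame of nest between -0.003 and 0.003 m and angle between the z axis of carrier and the z axis of nest, either way round below 0.08 rad), for 0.2 s.
2. with the carrier home, the valve stands at half open (all of step 1 and value of joint valve between 0.665 and 0.905 rad), for 0.2 s.
At the end, for the whole second after the job is handed in: The blue carrier rests released and fully home in the slot (its lower edge within 3 mm of the slot's floor, within 4 mm of its centre, in line with it within 0.08 rad), and the valve stands at half open, 0.785 rad, within 0.12 rad (all of step 2 and linear speed of carrier below 0.01 m/s); the robot touches nothing.
It fails at once if the air valve is opened (beyond 0.4 rad) while the carrier is not home in the slot (value of joint valve above 0.4 rad and (z of carrier in the frame of nest above 0.006 m or distance between carrier and nest above 0.012 m)).
It fails at once if the yellow carrier moved by more than 3 cm (distance of spare from where it was at the start of the episode above 0.03 m).
It fails at once if the tin moved by more than 3 cm (distance of tin from where it was at the start of the episode above 0.03 m).
It fails at once if the screwdriver pot moved by more than 3 cm (distance of drivers from where it was at the start of the episode above 0.03 m).
It also fails if it takes over 67 s, if anything falls off the work surface, if the arm or the gripper's body presses on something with over 40 N, if the wrist force passes 120 N, or if a joint passes its speed limit or range.

## Working session

There is one attempt and no reset: what is moved stays moved. The work goes in short steps, Python scripts to look and compute and a tool call to move; the robot and the scene stay as the last step left them, time stands still between calls to the robot, and variables do not carry over. Pictures are saved under pics/ and viewed, about 8 in all and at most 12, crops included, and the job is handed in when it is done.

Besides the shell and the picture viewer there is one more tool, called after ">>>" in YAML: its name, and indented under it one key for each argument. arm_command: Moves the arm, as the interface text tells. Scaled input: -1 to 1 covers 250 mm each way for a shift and 180 degrees each way for a turn. Its arguments: {"type":"object","properties":{"motion":{"type":"array","items":{"type":"array","items":{"type":"number","minimum":-1,"maximum":1}}},"fingers":{"type":"number"},"force":{"type":"number"}},"required":["motion"]}

```bash
mkdir -p pics; cat > h.py <<'E'
import numpy as np, cv2
from workcell import r
def grab(n):
    o=r.get_obs(); f=r.grab_frame(n); f['obs']=o
    f['f']=192/np.tan(np.radians(f['fov_y']/2))
    if 'mount' in f:
        M=np.array(f['mount']); T=np.eye(4); T[:3,:3]=o['orientation']; T[:3,3]=o['eef_pos']
        W=np.linalg.inv(T@M); f['R'],f['t']=W[:3,:3],W[:3,3]
    f['R']=np.array(f['R']);f['t']=np.array(f['t'])
    np.save('pics/%s.npy'%n,{k:f[k] for k in('R','t','f','cx','cy','image')},allow_pickle=True)
    return f
def load(n): return np.load('pics/%s.npy'%n,allow_pickle=True).item()
def proj(f,X):
    c=np.atleast_2d(X)@f['R'].T+f['t']; return c[:,:2]/c[:,2:]*f['f']+[f['cx'],f['cy']]
def onz(f,uv,z):
    uv=np.atleast_2d(uv); d=np.c_[(uv-[f['cx'],f['cy']])/f['f'],np.ones(len(uv))]@f['R']; c=-f['R'].T@f['t']
    return c+d*((z-c[2])/d[:,2])[:,None]
def save(img,name,s=1): cv2.imwrite('pics/'+name,cv2.resize(img[...,::-1],None,fx=s,fy=s,interpolation=cv2.INTER_CUBIC))
E
python3 - <<'E'
from h import *
o=r.get_obs();print(o['t'],o['eef_pos'],np.round(o['orientation'],3),o['gripper_width'])
for n in('side','top'):
    f=grab(n);save(f['image'],n+'1.png',1.5);print(n,-f['R'].T@f['t'],f['R'][2])
E
```

```text
0.0 [0.15198222 0.60561333 0.25547084] [[-0.97   0.243 -0.   ]
 [ 0.243  0.97  -0.002]
 [-0.    -0.002 -1.   ]] 0.08524150836643414
side [0.53960771 0.64753617 0.53170515] [ 0.08591163 -0.79887704 -0.59532736]
top [0.48385741 0.06625672 1.04492029] [ 0.13447337 -0.00826992 -0.9908827 ]
```

View pics/top1.png

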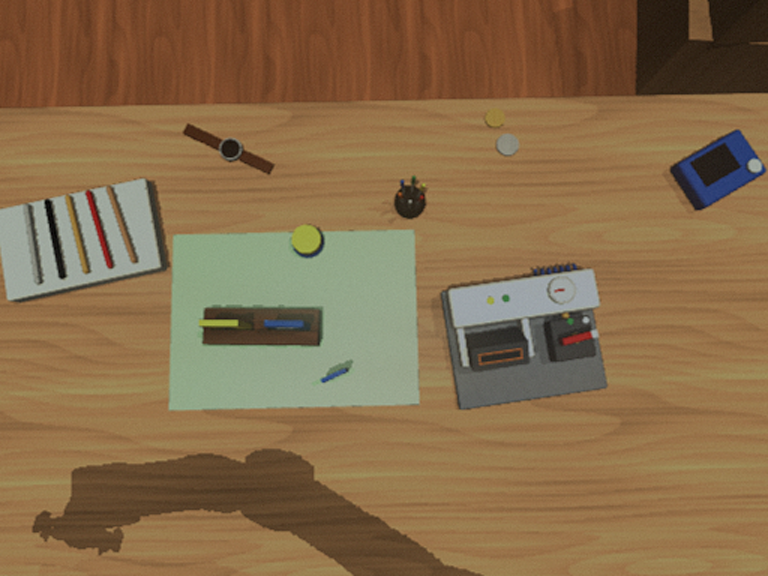

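View pics/side1.png

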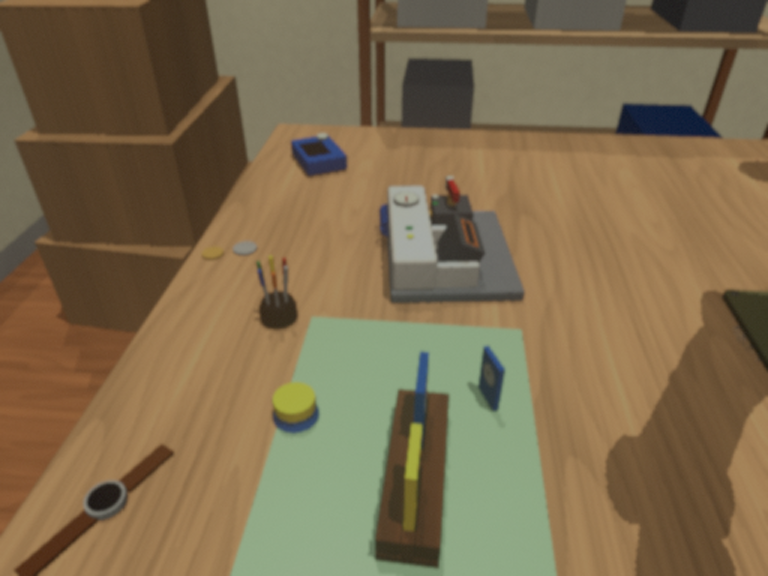

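The top view shows two blue carriers. One stands in the stand at about (284,323), and a small loose one is on the mat at about (335,375). The one in the stand matches the description (larger, in a groove). The tester is at about (525,340), with its −x side towards the robot. I'll confirm in an enlarged crop.

```bash
python3 - <<'E'
from h import *
f=load('top');im=f['image'];print(f['f'],f['cx'],f['cy'])
a=im[180:280,120:250];b=im[175:275,290:410]
c=np.concatenate([cv2.resize(a,None,fx=3,fy=3,interpolation=cv2.INTER_CUBIC),cv2.resize(b,None,fx=3,fy=3,interpolation=cv2.INTER_CUBIC)],1)
save(c,'crop1.png',1);print(c.shape)
E
```

```text
406.65489773935684 258.016018801037 184.85764314610253
(300, 750, 3)
```

View pics/crop1.png

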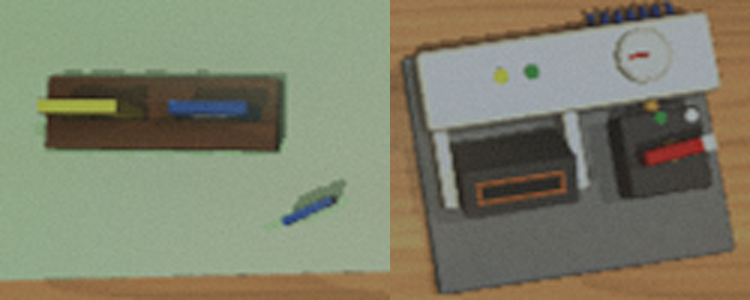

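The crop shows the stand's blue carrier with a 26 px top edge and the loose one about half that, so the stand's carrier is the one wanted. The orange mouth is at crop (476–567, 171–207), and the red bar's white end is at (712,144).

```bash
python3 - <<'E'
from h import *
f=load('top')
A=lambda p:np.array(p)/3+[120,180]
B=lambda p:(np.array(p)-[390,0])/3+[290,175]
c=onz(f,A([(169,107),(247,107)]),.112);print('carrier',c,np.linalg.norm(c[0]-c[1]))
s=onz(f,A([(47,77),(285,73),(281,151),(46,147)]),.037);print('stand',s,s.mean(0))
b=onz(f,B([(440,292),(735,247),(404,60)]),.02);print('base',b,np.linalg.norm(b[0]-b[1]))
m=onz(f,B([(476,184),(565,171),(567,194),(478,207)]),.0803);print('mouth',m,m.mean(0))
v=onz(f,B([(645,158),(717,143)]),.085);print('valve',v,v.mean(0),np.linalg.norm(v[0]-v[1]))
y=b[0]-b[1];y/=np.linalg.norm(y);x=np.array([y[1],-y[0],0])
O=b[0]+.09*x-.125*y;O[2]=0
print('tester O',O,'yaw',np.degrees(np.arctan2(x[1],x[0])))
n=O+.01*x+.055*y;print('floor',n,'mouth pred',n-.0211*x,'valve',O-.068*y)
E
```

```text
carrier [[0.54331336 0.24699537 0.112     ]
 [0.54201453 0.18753288 0.112     ]] 0.05947667748637171
stand [[0.57507581 0.3623729  0.037     ]
 [0.57412663 0.16574608 0.037     ]
 [0.50999799 0.16953564 0.037     ]
 [0.51750466 0.36214    0.037     ]] [0.54417628 0.26494866 0.037     ]
base [[ 0.402121   -0.05774221  0.02      ]
 [ 0.43316971 -0.30390575  0.02      ]
 [ 0.59500507 -0.0346554   0.02      ]] 0.24811390622561721
mouth [[ 0.48938096 -0.08190289  0.0803    ]
 [ 0.49796954 -0.15237126  0.0803    ]
 [ 0.48002308 -0.1530081   0.0803    ]
 [ 0.47148843 -0.08271511  0.0803    ]] [ 0.4847155  -0.11749934  0.0803    ]
valve [[ 0.50663404 -0.21461974  0.085     ]
 [ 0.5171001  -0.27197289  0.085     ]] [ 0.51186707 -0.24329631  0.085     ] 0.05830027268211386
tester O [ 0.5070559  -0.17049711  0.        ] yaw 7.188779187948491
floor [ 0.51009465 -0.11467806  0.        ] mouth pred [ 0.48916051 -0.11731849  0.        ] valve [ 0.51556535 -0.23796258  0.        ]
```

>>> arm_command:
  motion:
    - [-0.1,-0.06,0,-0.02]
    - [-0.26,-0.155,0,-0.05]
    - [-0.42,-0.25,0,-0.072]
    - [-0.58,-0.345,0,-0.072]
    - [-0.74,-0.44,0,-0.072]
    - [-0.88,-0.525,0,-0.072]
    - [-0.948,-0.564,0,-0.072]
    - [-0.948,-0.564,0,-0.072]
  fingers: 78

```text
t: 1.1
eef_pos: [0.3489, 0.4102, 0.256]
orientation: [[-1.0, 0.023, 0.0], [0.023, 1.0, -0.001], [-0.0, -0.001, -1.0]]
wrist_force: [-0.5, 1.1, 0.6]
gripper_width: 0.0784
```

```bash
cat >> h.py <<'E'
def delta(X,yawy=None,grasp=0):
    "scaled shift to bring TCP to X; yawy: wanted angle of tool y from world y, deg ccw"
    o=r.get_obs();R=np.array(o['orientation']);d=R.T@(np.array(X)-o['eef_pos'])
    cur=np.degrees(np.arctan2(-R[0,1],R[1,1]))
    print('TCP',np.round(o['eef_pos'],4),'yaw_y %.2f t %.2f w %.4f'%(cur,o['t'],o['gripper_width']),'F',np.round(o['wrist_force'],1),'q',np.round(o['joint_positions'],0))
    print(' shift/250',np.round(d/.25,4),'turn/180',None if yawy is None else np.round(-(((yawy-cur)+90)%180-90)/180,4))
E
python3 -c "
from h import *
delta([.543,.217,.23],-1.2)"
```

```text
TCP [0.3489 0.4102 0.256 ] yaw_y -1.34 t 1.10 w 0.0784 F [-0.5  1.1  0.6] q [-44.  33. -17. 104.  13.  44.  21.]
 shift/250 [-0.7941 -0.7542  0.105 ] turn/180 -0.0008
```

>>> arm_command:
  motion:
    - [-0.08,-0.075,0.0,0]
    - [-0.22,-0.21,0.02,0]
    - [-0.36,-0.345,0.05,0]
    - [-0.5,-0.475,0.08,0]
    - [-0.64,-0.61,0.1,0]
    - [-0.75,-0.71,0.105,0]
    - [-0.794,-0.754,0.105,0]
    - [-0.794,-0.754,0.105,0]
    - [-0.794,-0.754,0.105,0]

```text
t: 2.22
eef_pos: [0.5408, 0.222, 0.2302]
orientation: [[-1.0, 0.016, -0.001], [0.016, 1.0, 0.002], [0.001, 0.002, -1.0]]
wrist_force: [0.1, 0.1, -0.3]
gripper_width: 0.078
```

```bash
python3 -c "
from h import *
delta([.543,.217,.23],-1.2)
f=grab('wrist');save(f['image'],'w1.png',1.5);print(-f['R'].T@f['t'],f['f'],proj(f,[[.5433,.247,.112],[.542,.1875,.112]]))"
```

```text
TCP [0.5408 0.222  0.2302] yaw_y -0.92 t 2.23 w 0.0780 F [ 0.1  0.1 -0.3] q [-16.  39. -18.  98.  16.  45.  47.]
 shift/250 [-0.0093 -0.0199  0.0008] turn/180 0.0016
[0.47165362 0.22337729 0.34795099] 271.47279384507635 [[283.6281334  194.21395088]
 [218.0473539  193.87468822]]
```

View pics/w1.png

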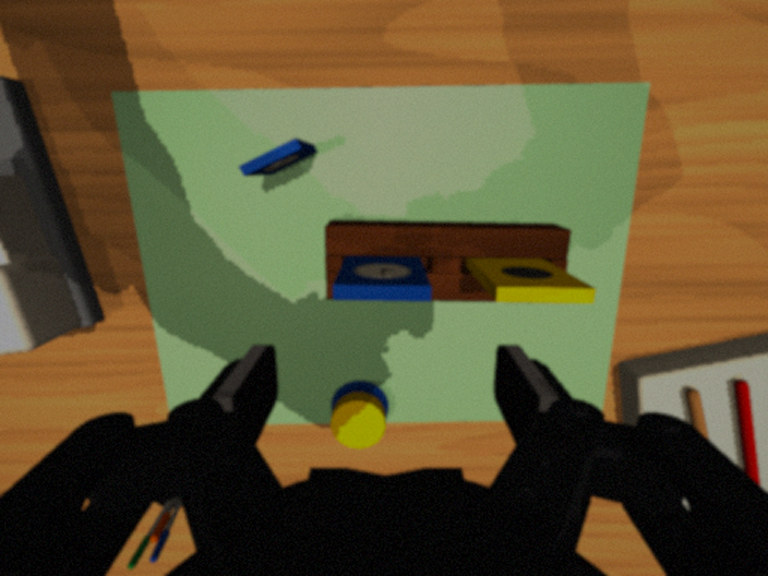

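The wrist view shows the blue top edge at (333–432, 279–300) and the yellow one at (497–593). Both fingers clear on either side. Next is to descend and grip by the side edges, with the jaw axis along the width so the plate can be pivoted later.

>>> arm_command:
  motion:
    - [-0.008,-0.004,0.05,0]
    - [-0.008,-0.004,0.14,0]
    - [-0.008,-0.004,0.24,0]
    - [-0.008,-0.004,0.34,0]
    - [-0.008,-0.004,0.42,0]
    - [-0.008,-0.004,0.48,0]
    - [-0.008,-0.004,0.515,0]
    - [-0.008,-0.004,0.528,0]
    - [-0.008,-0.004,0.528,0]
    - [-0.008,-0.004,0.528,0]

```text
t: 3.52
eef_pos: [0.5448, 0.2186, 0.0986]
orientation: [[-1.0, 0.02, 0.001], [0.02, 1.0, 0.001], [-0.001, 0.001, -1.0]]
wrist_force: [0.6, 0.7, 0.2]
gripper_width: 0.0781
```

>>> arm_command:
  motion:
    - [0,0,0,0]
    - [0,0,0,0]
    - [0,0,0,0]
    - [0,0,0,0]
    - [0,0,0,0]
    - [0,0,0,0]
    - [0,0,0,0]
    - [0,0,0,0]
  fingers: 50
  force: 30

```text
t: 4.53
eef_pos: [0.5448, 0.2186, 0.0986]
orientation: [[-1.0, 0.02, 0.001], [0.02, 1.0, 0.0], [-0.001, 0.0, -1.0]]
wrist_force: [-0.3, -0.7, 6.2]
gripper_width: 0.0599
```

>>> arm_command:
  motion:
    - [0,0,-0.02,0]
    - [0,0,-0.045,0]
    - [0,0,-0.052,0]
    - [0,0,-0.052,0]
    - [0.02,0,-0.052,0]
    - [0.045,0,-0.052,0]
    - [0.07,0,-0.052,0]
    - [0.095,0,-0.052,0]
    - [0.118,0,-0.052,0]
    - [0.134,0,-0.052,0]
    - [0.134,0,-0.052,0]
    - [0.134,0,-0.052,0]

```text
t: 6.02
eef_pos: [0.5123, 0.2195, 0.1115]
orientation: [[-1.0, 0.02, 0.003], [0.02, 1.0, 0.001], [-0.003, 0.001, -1.0]]
wrist_force: [4.9, -0.3, -0.6]
gripper_width: 0.0596
```

```bash
python3 -c "
from h import *
delta([.51,.217,.2])
f=grab('side');save(f['image'][200:384,200:360],'s2.png',3.2)"
```

```text
TCP [0.5123 0.2195 0.1115] yaw_y -1.14 t 6.03 w 0.0596 F [ 4.9 -0.3 -0.6] q [-20.  47. -13. 108.  21.  27.  41.]
 shift/250 [ 0.008  -0.0098 -0.354 ] turn/180 None
```

View pics/s2.png

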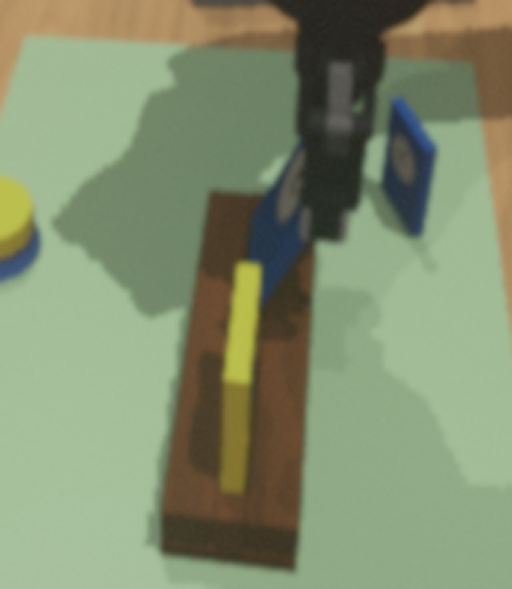

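The crop shows the blue plate leaning towards the robot with its bottom still caught in the groove; yellow is untouched. Now lift, carry it beside the tester, and look closely at the mouth.

>>> arm_command:
  motion:
    - [0.134,0,-0.0,0]
    - [0.0,0,-0.06,0]

```text
t: 6.32
eef_pos: [0.5, 0.2176, 0.1238]
orientation: [[-1.0, 0.012, -0.018], [0.012, 1.0, -0.008], [0.018, -0.008, -1.0]]
wrist_force: [1.6, 0.6, -1.2]
gripper_width: 0.0598
```

My first row there was a slip: it added a brief extra sideways shift. I'll lift clear, carry on, and check the lean afterwards.

>>> arm_command:
  motion:
    - [0,0,-0.06,0]
    - [0,0,-0.16,0]
    - [0,0,-0.28,0]
    - [0,0,-0.4,0]
    - [0.02,-0.07,-0.454,-0.01]
    - [0.05,-0.2,-0.454,-0.02]
    - [0.08,-0.35,-0.454,-0.03]
    - [0.11,-0.5,-0.454,-0.04]
    - [0.14,-0.65,-0.454,-0.046]
    - [0.16,-0.8,-0.454,-0.046]
    - [0.18,-0.9,-0.454,-0.046]
    - [0.189,-0.95,-0.454,-0.046]
    - [0.189,-0.962,-0.454,-0.046]
    - [0.189,-0.962,-0.454,-0.046]

```text
t: 8.07
eef_pos: [0.4591, -0.0193, 0.2396]
orientation: [[-0.992, -0.126, 0.0], [-0.126, 0.992, 0.001], [-0.0, 0.001, -1.0]]
wrist_force: [-0.5, -0.5, -1.6]
gripper_width: 0.0599
```

```bash
python3 -c "
from h import *
delta([.46,-.02,.24],7.2)
f=grab('wrist');save(f['image'],'w2.png',1.5)
print(proj(f,[[.4892,-.1173,.0803]]))
g=grab('side');print(proj(g,[r.get_obs()['eef_pos']]));save(g['image'][90:220,210:380],'s3.png',4)"
```

```text
TCP [ 0.4591 -0.0193  0.2396] yaw_y 7.24 t 8.07 w 0.0599 F [-0.5 -0.5 -1.6] q [ 12.  30. -23. 118.  20.  35.  73.]
 shift/250 [-0.0033 -0.0031 -0.0016] turn/180 0.0002
[[161.6504498  196.63657658]]
[[336.06086968 107.23467016]]
```

View pics/w2.png

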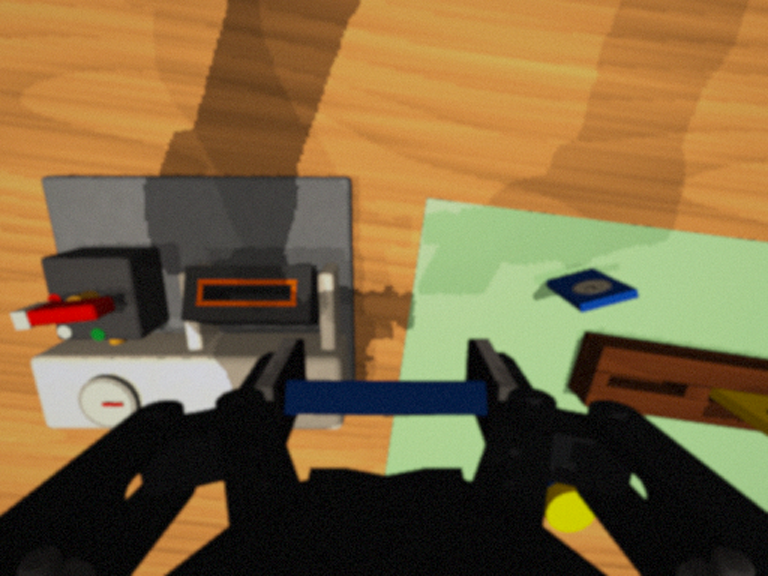

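View pics/s3.png

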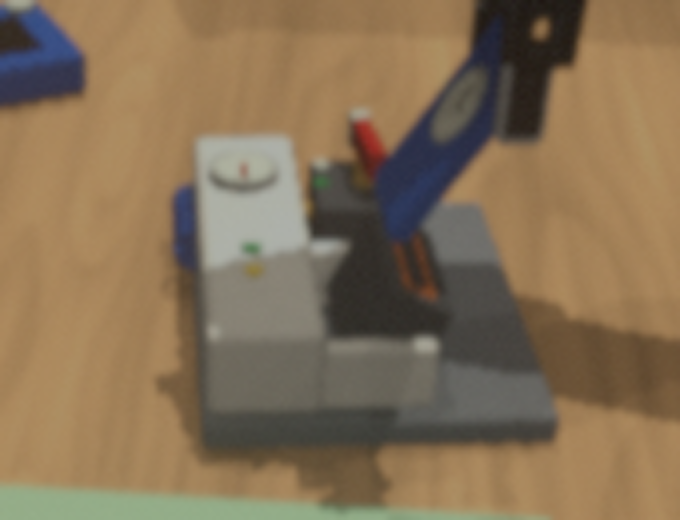

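```bash
python3 - <<'E'
from h import *
o=r.get_obs();R=np.array(o['orientation']);p=np.array(o['eef_pos'])
s=load('side');w=load('wrist')
xt=-R[:,0];yt=R[:,1];z=np.array([0,0,1])
for h in(80,86):
  for th in(25,30,35,40):
    a=np.radians(th);u=-np.sin(a)*xt+np.cos(a)*z;n=np.cos(a)*xt+np.sin(a)*z
    G=p-[0,0,.004]
    P=lambda zz,y,x:G+u*(zz-h)/1000+yt*y/1000+n*x/1000
    e=(proj(s,[P(4,-30,5),P(4,30,5),P(0,30,3),P(50,30,5),P(98,-30,5)])-[210,90])*4
    q=proj(w,[P(100,-30,5),P(100,-30,-5),P(100,30,5)])*1.5
    print(h,th,'side farbot,nearbot,tip,nearmid,fartop',e.round().tolist(),'wrist',q.round().tolist())
m=np.array([[197,280],[296,279],[297,305],[198,307]])/1.5
X=onz(w,m,.0803);print(X,X.mean(0))
b=np.array([[350,178],[43,178]])/1.5;B=onz(w,b,.02);print('base corners',B)
v=np.array([[117,305],[12,320]])/1.5;V=onz(w,v,.085);print('valve',V,np.linalg.norm(V[0]-V[1]))
E
```

```text
80 25 side farbot,nearbot,tip,nearmid,fartop [[402.0, 178.0], [420.0, 239.0], [419.0, 248.0], [471.0, 158.0], [502.0, 13.0]] wrist [[278.0, 408.0], [280.0, 372.0], [490.0, 408.0]]
80 30 side farbot,nearbot,tip,nearmid,fartop [[391.0, 172.0], [408.0, 233.0], [407.0, 241.0], [467.0, 155.0], [505.0, 14.0]] wrist [[278.0, 402.0], [280.0, 366.0], [490.0, 402.0]]
80 35 side farbot,nearbot,tip,nearmid,fartop [[380.0, 165.0], [398.0, 226.0], [395.0, 234.0], [463.0, 151.0], [508.0, 14.0]] wrist [[278.0, 396.0], [281.0, 360.0], [490.0, 396.0]]
80 40 side farbot,nearbot,tip,nearmid,fartop [[371.0, 158.0], [388.0, 218.0], [385.0, 226.0], [460.0, 147.0], [512.0, 16.0]] wrist [[278.0, 389.0], [282.0, 354.0], [490.0, 389.0]]
86 25 side farbot,nearbot,tip,nearmid,fartop [[396.0, 188.0], [414.0, 249.0], [413.0, 258.0], [464.0, 169.0], [495.0, 24.0]] wrist [[283.0, 405.0], [285.0, 371.0], [485.0, 405.0]]
86 30 side farbot,nearbot,tip,nearmid,fartop [[384.0, 182.0], [401.0, 243.0], [400.0, 251.0], [459.0, 165.0], [497.0, 24.0]] wrist [[283.0, 401.0], [285.0, 367.0], [485.0, 401.0]]
86 35 side farbot,nearbot,tip,nearmid,fartop [[373.0, 174.0], [389.0, 235.0], [387.0, 243.0], [454.0, 161.0], [500.0, 25.0]] wrist [[283.0, 397.0], [286.0, 363.0], [485.0, 397.0]]
86 40 side farbot,nearbot,tip,nearmid,fartop [[363.0, 166.0], [378.0, 227.0], [376.0, 235.0], [450.0, 157.0], [502.0, 25.0]] wrist [[283.0, 393.0], [286.0, 359.0], [485.0, 393.0]]
[[ 0.48214541 -0.14942958  0.0803    ]
 [ 0.47264023 -0.08028185  0.0803    ]
 [ 0.49186076 -0.07827629  0.0803    ]
 [ 0.50231259 -0.148688    0.0803    ]] [ 0.48723975 -0.11416893  0.0803    ]
base corners [[ 0.40124297 -0.05441627  0.02      ]
 [ 0.43225096 -0.29843324  0.02      ]]
valve [[ 0.50608711 -0.20324491  0.085     ]
 [ 0.52691468 -0.27795233  0.085     ]] 0.07755633767698236
```

The wrist view shows the orange mouth at (197–297, 280–306) and the carrier's top edge at (285–487, 380–415). The side crop shows the plate leaning about 27–30°, with its dial visible and its bottom near corner at about (402,240). I'll hover with the tip about 8 mm above the mouth and look again.

>>> arm_command:
  motion:
    - [0.01,-0.04,0,0]
    - [0.03,-0.12,0,0]
    - [0.055,-0.21,0,0]
    - [0.08,-0.3,0.02,0]
    - [0.1,-0.37,0.07,0]
    - [0.108,-0.399,0.14,0]
    - [0.108,-0.399,0.21,0]
    - [0.108,-0.399,0.27,0]
    - [0.108,-0.399,0.294,0]
    - [0.108,-0.399,0.294,0]
    - [0.108,-0.399,0.294,0]

```text
t: 9.55
eef_pos: [0.4449, -0.1228, 0.1664]
orientation: [[-0.992, -0.125, 0.001], [-0.125, 0.992, -0.0], [-0.001, -0.0, -1.0]]
wrist_force: [-0.5, -0.2, -0.0]
gripper_width: 0.0594
```

```bash
python3 - <<'E'
from h import *
delta([.445,-.1215,.166],7.2)
g=grab('side');t=grab('top')
a=cv2.resize(g['image'][110:200,250:350],None,fx=6,fy=6,interpolation=cv2.INTER_CUBIC)
b=cv2.resize(t['image'][205:270,300:380],None,fx=2.5,fy=2.5,interpolation=cv2.INTER_CUBIC)
c=np.zeros((540,800,3),np.uint8);c[:,:600]=a;c[:b.shape[0],600:600+b.shape[1]]=b
save(c,'h1.png')
E
```

```text
TCP [ 0.4449 -0.1228  0.1664] yaw_y 7.16 t 9.55 w 0.0594 F [-0.5 -0.2 -0. ] q [ 21.  37. -18. 122.  27.  24.  79.]
 shift/250 [-0.0011  0.0051  0.0014] turn/180 -0.0002
```

View pics/h1.png

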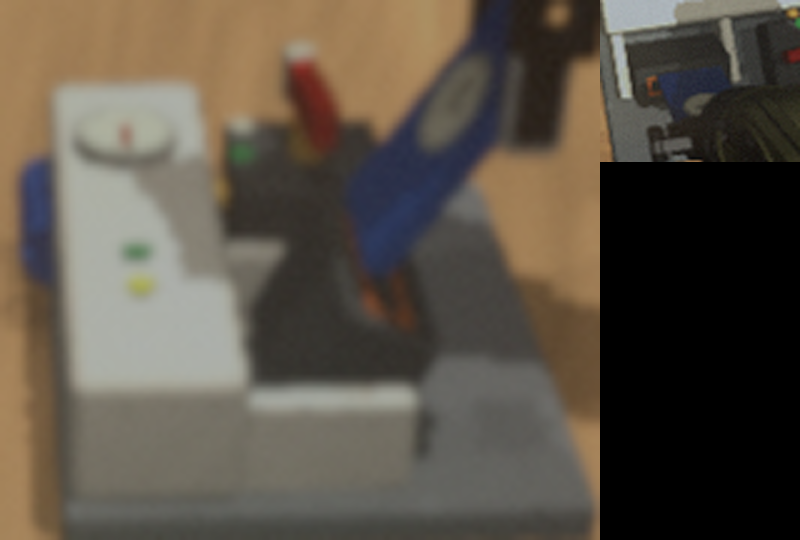

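```bash
python3 - <<'E'
from h import *
o=r.get_obs();R=np.array(o['orientation']);p=np.array(o['eef_pos'])
s=load('side');t=load('top')
xt=-R[:,0];yt=R[:,1];z=np.array([0,0,1]);a0=np.radians(25)
S=lambda X:((proj(s,X)-[250,110])*6).round().tolist()
T=lambda X:((proj(t,X)-[300,205])*2.5+[600,0]).round().tolist()
M=np.array([.487,-.1162,.0803]);nx=np.cos(a0)*xt+np.sin(a0)*z
mm=[M+nx*x/1000+yt*y/1000 for x,y in((9,35.5),(-9,35.5),(9,-35.5))]
print('mouth outer near +x,-x, far +x',S(mm),T(mm))
for h in(82,86):
  for th in(25,30):
    a=np.radians(th);u=-np.sin(a)*xt+np.cos(a)*z;n=np.cos(a)*xt+np.sin(a)*z;G=p-[0,0,.004]
    P=lambda zz,y,x:G+u*(zz-h)/1000+yt*y/1000+n*x/1000
    L=[P(4,30,5),P(4,30,-5),P(4,-30,5),P(98,-30,5),P(50,30,5)]
    print(h,th,'nb+x,nb-x,fb+x,ft,nm',S(L),T(L))
E
```

```text
mouth outer near +x,-x, far +x [[366.0, 310.0], [408.0, 327.0], [340.0, 213.0]] [[645.0, 77.0], [647.0, 94.0], [720.0, 66.0]]
82 25 nb+x,nb-x,fb+x,ft,nm [[402.0, 276.0], [425.0, 286.0], [378.0, 196.0], [506.0, -12.0], [467.0, 174.0]] [[656.0, 90.0], [657.0, 100.0], [720.0, 80.0], [751.0, 127.0], [668.0, 112.0]]
82 30 nb+x,nb-x,fb+x,ft,nm [[386.0, 268.0], [409.0, 280.0], [363.0, 188.0], [510.0, -11.0], [461.0, 170.0]] [[656.0, 84.0], [657.0, 93.0], [720.0, 74.0], [751.0, 129.0], [668.0, 110.0]]
86 25 nb+x,nb-x,fb+x,ft,nm [[396.0, 285.0], [420.0, 295.0], [372.0, 204.0], [501.0, -3.0], [461.0, 183.0]] [[655.0, 88.0], [656.0, 98.0], [719.0, 79.0], [750.0, 125.0], [667.0, 110.0]]
86 30 nb+x,nb-x,fb+x,ft,nm [[380.0, 277.0], [403.0, 288.0], [357.0, 196.0], [504.0, -2.0], [455.0, 179.0]] [[655.0, 82.0], [656.0, 91.0], [719.0, 72.0], [750.0, 126.0], [667.0, 107.0]]
```

```bash
python3 - <<'E'
from h import *
for n,(r0,r1,c0,c1) in(('side',(110,170,290,350)),('top',(228,262,315,362))):
    im=load(n)['image'].astype(int)[r0:r1,c0:c1]
    m=(im[...,2]>im[...,0]+25)&(im[...,2]>im[...,1]+12)
    k=6 if n=='side' else 2.5;off=np.array([250,110]) if n=='side' else np.array([300,205]);ad=0 if n=='side' else 600
    for i in range(r1-r0):
        j=np.where(m[i])[0]
        if len(j): print(n,round((r0+i+.5-off[1])*k),[round((c0+v-off[0])*k+ad) for v in(j[0],j[-1]+1)],end=' ; ')
    print()
E
```

```text
side 135 [402, 486] ; side 141 [402, 480] ; side 147 [396, 468] ; side 153 [384, 474] ; side 159 [378, 468] ; side 165 [372, 462] ; side 171 [366, 462] ; side 177 [360, 456] ; side 183 [354, 450] ; side 189 [354, 450] ; side 195 [354, 444] ; side 201 [354, 438] ; side 207 [354, 438] ; side 213 [360, 432] ; side 219 [360, 432] ; side 225 [360, 426] ; side 231 [360, 420] ; side 237 [360, 414] ; side 243 [360, 408] ; side 249 [366, 402] ; side 255 [366, 402] ; side 261 [366, 396] ; side 267 [372, 384] ; 
top 71 [702, 705] ; top 76 [665, 678] ; top 79 [660, 678] ; top 81 [660, 675] ; top 84 [662, 675] ; top 86 [662, 678] ; top 89 [662, 675] ; top 91 [665, 705] ; top 94 [665, 672] ; top 96 [668, 670] ; top 99 [668, 672] ; top 101 [670, 672] ;
```

The hover crop shows the plate tip at about (375,270) and the near mouth end at about (378–405, 315–330). Against the projections, the tip is about 4 mm too far towards the housing and about 2 mm too far towards −y. I'll correct, then enter along the slot axis by feel.

>>> arm_command:
  motion:
    - [0.009,0.005,0,0]
    - [0.018,0.01,0,0]
    - [0.018,0.01,0,0]
    - [0.013,0.01,0.011,0]
    - [0.008,0.01,0.022,0]
    - [0.003,0.01,0.033,0]
    - [-0.002,0.01,0.044,0]
    - [-0.002,0.01,0.044,0]

```text
t: 10.65
eef_pos: [0.4427, -0.1205, 0.1553]
orientation: [[-0.992, -0.124, -0.004], [-0.124, 0.992, -0.001], [0.004, -0.001, -1.0]]
wrist_force: [-4.9, -0.3, 11.7]
gripper_width: 0.0594
```

```bash
python3 - <<'E'
from h import *
delta([.445,-.1215,.166],7.2)
g=grab('side');save(g['image'][110:185,270:360],'h2.png',7)
E
```

```text
TCP [ 0.4427 -0.1205  0.1553] yaw_y 7.15 t 10.65 w 0.0594 F [-4.9 -0.3 11.7] q [ 20.  39. -16. 123.  28.  22.  78.]
 shift/250 [-0.0084 -0.0053 -0.0428] turn/180 -0.0003
```

View pics/h2.png

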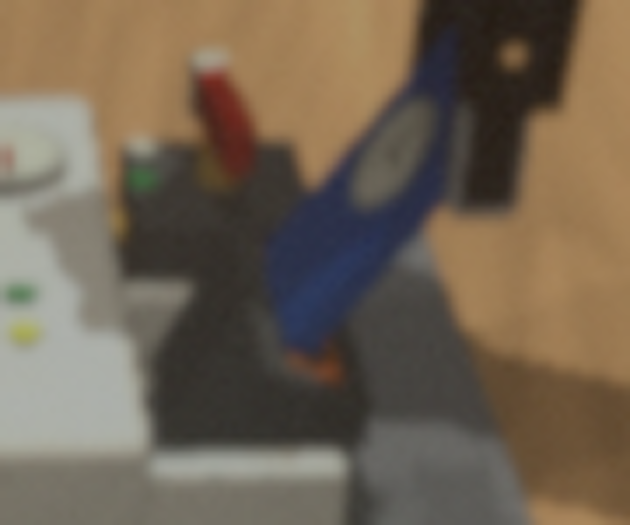

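The crop shows the tip's near corner at (285,345), sitting on the +x orange rim; the rim's near ends are at (290,352) and (340,378). The contact force is along the mouth normal, which agrees. I'll back off 3 mm, shift about 4 mm towards −x, and enter again.

>>> arm_command:
  motion:
    - [0.005,0,-0.011,0]
    - [0.013,0.002,-0.011,0]
    - [0.021,0.004,-0.011,0]
    - [0.021,0.004,-0.011,0]
    - [0.016,0.004,0,0]
    - [0.011,0.004,0.011,0]
    - [0.006,0.004,0.022,0]
    - [0.006,0.004,0.022,0]

```text
t: 11.7
eef_pos: [0.4375, -0.1203, 0.1498]
orientation: [[-0.992, -0.124, -0.011], [-0.124, 0.992, -0.003], [0.011, -0.001, -1.0]]
wrist_force: [-12.3, -1.1, 19.5]
gripper_width: 0.0595
```

```bash
cat >> h.py <<'E'
def blue(im,r0,r1,c0,c1,k):
    a=im.astype(int)[r0:r1,c0:c1];m=(a[...,2]>a[...,0]+25)&(a[...,2]>a[...,1]+12);o=a[...,0]>a[...,2]+25
    for i in range(r1-r0):
        j=np.where(m[i])[0];q=np.where(o[i])[0]
        if len(j) or len(q): print(round((i+.5)*k),[round(v*k) for v in(j[0],j[-1]+1)] if len(j) else '-',[round((v+.5)*k) for v in q] if len(q)<9 else '',end=' ; ')
    print()
E
python3 - <<'E'
from h import *
f=load('side');a=f['image'];print('before');blue(a,140,166,300,325,7)
g=grab('side');print('now');blue(g['image'],140,166,300,325,7)
E
```

```text
before
4 [98, 140] [] ; 10 [91, 175] [] ; 18 [84, 175] [] ; 24 [77, 175] [] ; 32 [70, 175] [] ; 38 [63, 175] [] ; 46 [63, 175] [] ; 52 [63, 168] [] ; 60 [63, 168] [] ; 66 [63, 161] [] ; 74 [63, 154] [] ; 80 [63, 154] [] ; 88 [70, 147] [] ; 94 [70, 140] [] ; 102 [70, 133] [] ; 108 [70, 126] [] ; 116 [70, 119] [] ; 122 [77, 112] [] ; 130 [77, 105] [] ; 144 - [122] ; 150 - [80, 88, 94, 102, 108, 116, 122, 130] ; 158 - [80, 88, 94, 102, 108, 116, 122, 130] ; 164 - [102, 108, 116, 122, 130] ; 172 - [108, 116, 122, 130] ; 
now
4 [98, 147] [] ; 10 [91, 154] [] ; 18 [91, 175] [] ; 24 [84, 175] [] ; 32 [77, 175] [] ; 38 [70, 175] [] ; 46 [70, 175] [] ; 52 [70, 175] [] ; 60 [70, 175] [] ; 66 [70, 175] [] ; 74 [70, 168] [] ; 80 [70, 168] [] ; 88 [77, 161] [] ; 94 [77, 154] [] ; 102 [70, 147] [] ; 108 [70, 140] [] ; 116 [77, 133] [] ; 122 [77, 126] [] ; 130 [84, 119] [] ; 136 [91, 112] [] ; 150 - [80, 88, 116, 122, 130] ; 158 - [88, 94, 102, 108, 116, 122, 130] ; 164 - [102, 108, 116, 122, 130, 136] ; 172 - [108, 116, 122, 130, 136] ; 178 - [130] ;
```

The tip still lies on the +x rim, about 4 mm off. The arm yielded about 4 mm in the push, so the real shift was small. Backing off and shifting further.

>>> arm_command:
  motion:
    - [0.01,0,-0.022,0]
    - [0.026,0.002,-0.022,0]
    - [0.043,0.004,-0.022,0]
    - [0.043,0.004,-0.022,0]
    - [0.038,0.004,-0.011,0]
    - [0.033,0.004,0,0]
    - [0.033,0.004,0,0]

```text
t: 12.62
eef_pos: [0.435, -0.1194, 0.1492]
orientation: [[-0.992, -0.125, -0.0], [-0.125, 0.992, 0.0], [0.0, 0.0, -1.0]]
wrist_force: [-0.6, 0.8, -0.7]
gripper_width: 0.0592
```

```bash
python3 - <<'E'
from h import *
delta([.445,-.1215,.166],7.2)
g=grab('side');blue(g['image'],140,166,300,325,7)
E
```

```text
TCP [ 0.435  -0.1194  0.1492] yaw_y 7.17 t 12.62 w 0.0592 F [-0.6  0.8 -0.7] q [ 19.  39. -15. 124.  29.  20.  77.]
 shift/250 [-0.0387 -0.0135 -0.0672] turn/180 -0.0002
4 [126, 154] [] ; 10 [119, 154] [] ; 18 [105, 168] [] ; 24 [91, 175] [] ; 32 [84, 175] [] ; 38 [84, 175] [] ; 46 [77, 175] [52, 60] ; 52 [77, 175] [52, 60] ; 60 [77, 175] [52, 60] ; 66 [77, 175] [52, 60] ; 74 [84, 175] [60, 66] ; 80 [84, 175] [60, 66] ; 88 [84, 175] [60, 66] ; 94 [84, 168] [66] ; 102 [84, 161] [66, 74] ; 108 [84, 154] [66, 74] ; 116 [91, 147] [66, 74] ; 122 [91, 140] [66, 74, 80] ; 130 [91, 133] [74, 80] ; 136 [98, 126] [74, 80, 88] ; 144 - [74, 80, 88] ; 150 - [80, 88, 94] ; 158 - [80, 88, 94, 102, 108, 116, 122, 130] ; 164 - [102, 108, 116, 122, 130, 136] ; 172 - [108, 116, 122, 130, 136] ;
```

No force now, and the orange +x line is visible beside the plate, so the tip is over the gap. Pushing in.

>>> arm_command:
  motion:
    - [-0.005,0,0.01,0]
    - [-0.01,0,0.02,0]
    - [-0.014,0,0.03,0]
    - [-0.019,0,0.04,0]
    - [-0.019,0,0.04,0]

```text
t: 13.3
eef_pos: [0.43, -0.12, 0.1395]
orientation: [[-0.992, -0.124, -0.018], [-0.123, 0.992, -0.003], [0.018, -0.001, -1.0]]
wrist_force: [-17.5, -0.0, 20.5]
gripper_width: 0.0598
```

```bash
python3 - <<'E'
from h import *
delta([.445,-.1215,.166],7.2)
g=grab('side');blue(g['image'],140,166,300,325,7)
E
```

```text
TCP [ 0.43   -0.12    0.1395] yaw_y 7.09 t 13.30 w 0.0598 F [-17.5  -0.   20.5] q [ 18.  40. -14. 125.  29.  19.  77.]
 shift/250 [-0.0569 -0.0134 -0.1069] turn/180 -0.0006
4 [140, 161] [102, 108, 116] ; 10 [133, 168] [] ; 18 [119, 168] [] ; 24 [98, 168] [] ; 32 [91, 175] [] ; 38 [84, 175] [] ; 46 [77, 175] [52, 60] ; 52 [77, 175] [52, 60] ; 60 [77, 175] [52, 60] ; 66 [77, 175] [52, 60] ; 74 [77, 175] [60] ; 80 [77, 175] [60, 66] ; 88 [84, 175] [60, 66] ; 94 [84, 175] [66] ; 102 [84, 175] [66] ; 108 [84, 168] [66, 74] ; 116 [84, 154] [66, 74] ; 122 [91, 147] [66, 74] ; 130 [91, 140] [74, 80] ; 136 [91, 133] [74, 80] ; 144 - [74, 80] ; 150 - [80, 88] ; 158 - [80, 88, 94, 102, 108, 116, 122, 130] ; 164 - [102, 108, 116, 122, 130, 136] ; 172 - [108, 116, 122, 130] ;
```

```bash
python3 - <<'E'
from h import *
g=load('side');w=grab('wrist');t=grab('top')
c=np.zeros((560,790,3),np.uint8)
R=lambda a,k:cv2.resize(a,None,fx=k,fy=k,interpolation=cv2.INTER_CUBIC)
a=R(g['image'][112:178,275:345],6);c[:a.shape[0],:a.shape[1]]=a
b=R(w['image'][150:290,150:360],1.7);c[:b.shape[0],425:425+b.shape[1]]=b
d=R(t['image'][205:260,300:380],3.8);c[245:245+d.shape[0],425:425+d.shape[1]]=d
save(c,'j1.png')
E
```

```text
(no output)
```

View pics/j1.png

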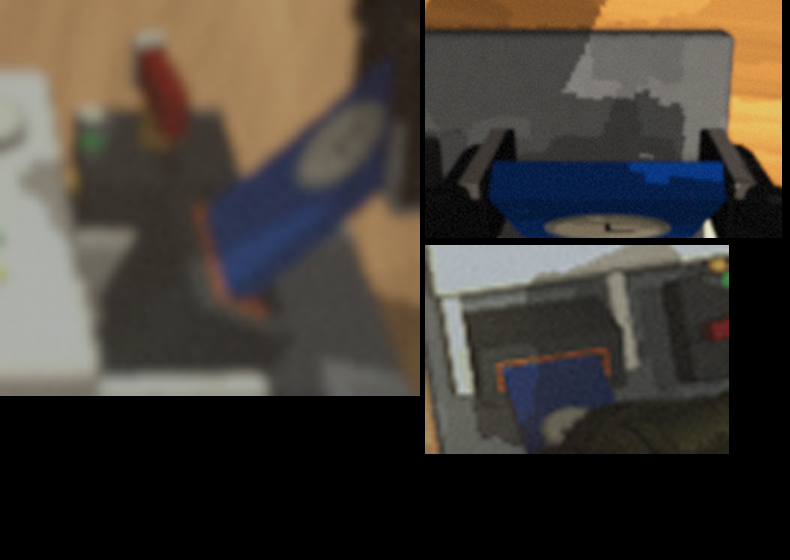

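```bash
cat > fit.py <<'E'
from h import *
from scipy.optimize import least_squares
def fit(R,p,obs,th0=40):
    xt=-R[:,0];yt=R[:,1];z=np.array([0,0,1])
    def pts(q,L):
        a=np.radians(q[0]);u=-np.sin(a)*xt+np.cos(a)*z;n=np.cos(a)*xt+np.sin(a)*z
        return np.array([q[1:]/1000+n*x/1000+yt*y/1000+u*zz/1000 for x,y,zz in L])
    def res(q): return np.concatenate([(proj(load(n),pts(q,L))-uv).ravel()*load(n)['f']/271 for n,L,uv in obs])
    s=least_squares(res,[th0,487,-116,82]);q=s.x;B=q[1:]/1000
    print('theta %.1f tip'%q[0],B.round(4),'res',s.fun.round(1))
    M=np.array([.487,-.1162,.0803]);a0=np.radians(25)
    d=B-M;print('tip in nest frame rel mouth (x,y,z mm)',(1e3*np.array([d@(np.cos(a0)*xt+np.sin(a0)*z),d@yt,d@(-np.sin(a0)*xt+np.cos(a0)*z)])).round(1))
    a=np.radians(q[0]);u=-np.sin(a)*xt+np.cos(a)*z;n=np.cos(a)*xt+np.sin(a)*z;g=p-[0,0,.006]-B
    print('grasp point in carrier (x,y,z mm)',(1e3*np.array([g@n,g@yt,g@u])).round(1))
E
python3 - <<'E'
from fit import *
o=r.get_obs();R=np.array(o['orientation']);p=np.array(o['eef_pos'])
print(p,o['t'])
S=lambda *a:np.array(a)/6+[275,112];T=lambda *a:(np.array(a)-[425,245])/3.8+[300,205];W=lambda *a:(np.array(a)-[425,0])/1.7+[150,150]
side=('side',[(4,-30,2),(4,30,2)],S((211,204),(231,294)))
top=('top',[(4,30,2),(4,-30,2)],T((507,368),(603,360)))
wr=('wrist',[(-5,-30,100),(-5,30,100)],W((490,162),(722,162)))
fit(R,p,[side,top,wr])
fit(R,p,[side,wr])
E
```

```text
[ 0.43006553 -0.11999073  0.1395944 ] 13.45
theta 43.1 tip [ 0.4875 -0.1128  0.0809] res [-0.7  1.5 -0.1 -0.4 -3.2  1.  -3.2 -1.4 -2.5 -0.2  0.7 -0.2]
tip in nest frame rel mouth (x,y,z mm) [1.1 3.3 0.2]
grasp point in carrier (x,y,z mm) [-6.9 -0.1 78.7]
theta 43.4 tip [ 0.4882 -0.1124  0.0806] res [-1.2  1.7 -0.5 -0.1 -1.2 -0.2  1.1 -0.2]
tip in nest frame rel mouth (x,y,z mm) [ 1.6  3.6 -0.4]
grasp point in carrier (x,y,z mm) [-6.8 -0.4 79.4]
```

The views show the plate leaning about 43°. The rim pushed it over, but its tip is now at the mouth centre: within 2 mm in x, and centred between the orange ends in the top view. I'll swing the grip in an arc about the tip, back to 25°.

>>> arm_command:
  motion:
    - [0,0,-0.012,0]
    - [-0.006,0,-0.022,0]
    - [-0.014,0,-0.03,0]
    - [-0.023,0,-0.038,0]
    - [-0.033,0,-0.045,0]
    - [-0.042,0,-0.05,0]
    - [-0.05,0,-0.054,0]
    - [-0.05,0,-0.054,0]

```text
t: 14.45
eef_pos: [0.4525, -0.1172, 0.1531]
orientation: [[-0.992, -0.125, 0.001], [-0.125, 0.992, 0.0], [-0.001, 0.0, -1.0]]
wrist_force: [0.0, -0.9, -1.1]
gripper_width: 0.0598
```

```bash
python3 - <<'E'
from h import *
delta([.445,-.1215,.166],7.2)
g=grab('side');blue(g['image'],132,166,300,330,7)
E
```

```text
TCP [ 0.4525 -0.1172  0.1531] yaw_y 7.17 t 14.45 w 0.0598 F [ 0.  -0.9 -1.1] q [ 19.  39. -16. 122.  27.  23.  78.]
 shift/250 [ 0.0319 -0.0133 -0.0516] turn/180 -0.0002
4 [91, 105] [4, 10, 18, 24, 32, 38, 46] ; 10 [77, 98] [4, 10, 18, 24, 32, 38, 46] ; 18 [70, 98] [4, 10, 18, 24, 32, 38] ; 24 [63, 196] [4, 10, 18, 24, 32] ; 32 [49, 189] [4, 10, 18, 24] ; 38 [42, 175] [10] ; 46 [35, 182] [] ; 52 [28, 175] [] ; 60 [21, 168] [] ; 66 [14, 161] [] ; 74 [7, 154] [] ; 80 [7, 147] [] ; 88 [7, 140] [] ; 94 [7, 133] [] ; 102 [14, 126] [] ; 108 [14, 119] [] ; 116 [14, 112] [] ; 122 [14, 98] [] ; 130 [14, 91] [] ; 136 [14, 91] [] ; 144 [14, 77] [102, 108] ; 150 [14, 70] [102, 108] ; 158 [14, 56] [102, 108, 116] ; 164 [21, 56] [108, 116] ; 172 - [74, 80, 108, 116] ; 178 - [74, 80, 108, 116] ; 186 - [74, 80, 88, 108, 116, 122] ; 192 - [74, 80, 88, 116, 122] ; 200 - [74, 80, 88, 94, 116, 122] ; 206 - [80, 88, 94, 102, 116, 122, 130] ; 214 - [80, 88, 94, 102, 108, 116, 122, 130] ; 220 - [108, 116, 122, 130] ; 228 - [116, 122, 130] ;
```

The tip slipped over the +x rim; the plate stays stiffly at about 43° in the pads. The nest block's robot-side outer face also slants at 25°, so pressing the plate flush against it will set the lean. Moving in front of the block and down.

>>> arm_command:
  motion:
    - [0.03,0,-0.028,0]
    - [0.09,-0.005,-0.028,0]
    - [0.15,-0.01,-0.028,0]
    - [0.19,-0.013,-0.01,0]
    - [0.209,-0.013,0.03,0]
    - [0.209,-0.013,0.09,0]
    - [0.209,-0.013,0.15,0]
    - [0.209,-0.013,0.19,0]
    - [0.209,-0.013,0.207,0]
    - [0.209,-0.013,0.207,0]

```text
t: 15.75
eef_pos: [0.4005, -0.127, 0.1012]
orientation: [[-0.992, -0.125, -0.0], [-0.125, 0.992, 0.0], [0.0, 0.0, -1.0]]
wrist_force: [0.1, -0.5, -0.4]
gripper_width: 0.0597
```

```bash
python3 - <<'E'
from h import *
delta([.4434,-.1224,.1165],7.2)
E
```

```text
TCP [ 0.4005 -0.127   0.1012] yaw_y 7.17 t 15.75 w 0.0597 F [ 0.1 -0.5 -0.4] q [ 14.  44.  -5. 131.  34.   6.  74.]
 shift/250 [-0.1727 -0.0032 -0.0614] turn/180 -0.0002
```

>>> arm_command:
  motion:
    - [-0.03,0,0,0]
    - [-0.06,0,0,0]
    - [-0.075,0,-0.006,0]
    - [-0.09,0,-0.018,0]
    - [-0.105,0,-0.031,0]
    - [-0.12,0,-0.043,0]
    - [-0.137,0,-0.053,0]
    - [-0.152,0,-0.06,0]
    - [-0.165,0,-0.06,0]
    - [-0.172,0,-0.06,0]
    - [-0.172,0,-0.06,0]

```text
t: 17.12
eef_pos: [0.4403, -0.1223, 0.1162]
orientation: [[-0.992, -0.124, -0.006], [-0.124, 0.992, -0.001], [0.006, -0.0, -1.0]]
wrist_force: [-7.1, 0.0, -0.4]
gripper_width: 0.0592
```

```bash
python3 - <<'E'
from h import *
delta([.4434,-.1224,.1165],7.2)
g=grab('side');blue(g['image'],132,175,300,340,7)
E
```

```text
TCP [ 0.4403 -0.1223  0.1162] yaw_y 7.11 t 17.12 w 0.0592 F [-7.1  0.  -0.4] q [ 17.  43. -12. 124.  31.  16.  75.]
 shift/250 [-0.0124 -0.0021 -0.0012] turn/180 -0.0005
4 -  ; 10 -  ; 18 -  ; 24 -  ; 32 -  ; 38 -  ; 46 -  ; 52 -  ; 60 -  ; 94 - [60] ; 102 - [52, 60, 66, 74] ; 108 - [52, 60, 66, 74, 80, 88, 94] ; 116 - [52, 60, 66, 74, 80, 88, 94, 102] ; 122 - [52, 60, 66, 74, 80, 88, 94, 102] ; 130 - [60, 66, 74, 94, 102, 108] ; 136 - [60, 66, 74, 94, 102, 108] ; 144 - [60, 66, 74, 94, 102, 108] ; 150 - [60, 66, 74, 80, 102, 108, 116] ; 158 - [66, 74, 80, 102, 108, 116] ; 164 [147, 161] [66, 74, 80, 102, 108, 116] ; 172 [147, 217]  ; 178 [147, 217]  ; 186 [154, 217]  ; 192 [154, 210]  ; 200 [154, 203]  ; 206 [161, 203]  ; 214 [161, 196]  ; 220 [161, 189] [102, 108, 116, 122, 130, 136, 270, 276] ; 228 [168, 182] [108, 116, 122, 130, 270, 276] ; 234 [168, 182] [276] ; 242 - [276] ;
```

>>> arm_command:
  motion:
    - [-0.012,0,0,0]
    - [-0.024,0,0,0]
    - [-0.024,0,0,0]

```text
t: 17.55
eef_pos: [0.4444, -0.1219, 0.116]
orientation: [[-0.992, -0.123, -0.01], [-0.123, 0.992, -0.002], [0.01, -0.001, -1.0]]
wrist_force: [-9.1, -1.3, 0.5]
gripper_width: 0.0595
```

```bash
python3 - <<'E'
from h import *
delta([.4434,-.1224,.1165],7.2)
g=grab('side');w=grab('wrist')
c=np.zeros((560,790,3),np.uint8)
R=lambda a,k:cv2.resize(a,None,fx=k,fy=k,interpolation=cv2.INTER_CUBIC)
a=R(g['image'][112:192,275:355],6);c[:a.shape[0],:a.shape[1]]=a
b=R(w['image'][150:300,160:350],1.6);c[:b.shape[0],485:485+b.shape[1]]=b
save(c,'k1.png')
E
```

```text
TCP [ 0.4444 -0.1219  0.116 ] yaw_y 7.08 t 17.55 w 0.0595 F [-9.1 -1.3  0.5] q [ 17.  43. -12. 124.  31.  17.  75.]
 shift/250 [ 0.0041 -0.0017 -0.002 ] turn/180 -0.0007
```

View pics/k1.png

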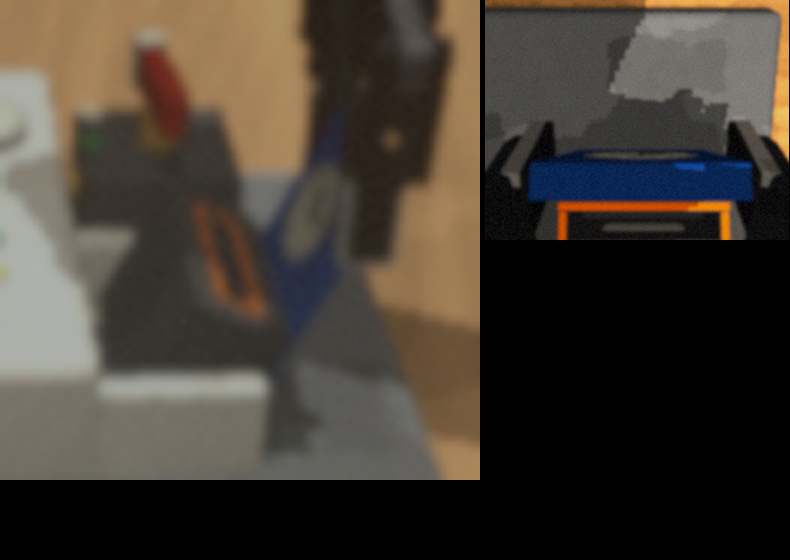

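```bash
python3 - <<'E'
from fit import *
o=r.get_obs();R=np.array(o['orientation']);p=np.array(o['eef_pos']);xt=-R[:,0];xt[2]=0;yt=R[:,1];z=np.array([0,0,1])
s=load('side');w=load('wrist')
W=(np.array([[529,162],[752,162],[529,200],[752,200]])-[485,0])/1.6+[160,150]
for th in(15,20,25,30):
    a=np.radians(th);u=-np.sin(a)*xt+np.cos(a)*z;n=np.cos(a)*xt+np.sin(a)*z
    P=lambda t,x,y,zz:t/1000+n*x/1000+yt*y/1000+u*(zz-100)/1000
    C=[(-5,-30,100),(-5,30,100),(5,-30,100),(5,30,100)]
    S=least_squares(lambda t:(proj(w,[P(t,*c) for c in C])-W).ravel(),[410,-120,140]);t=S.x
    q=(proj(s,[P(t,5,-30,90),P(t,5,-30,40),P(t,5,30,50),P(t,5,30,10),P(t,-5,30,50),P(t,-5,30,10)])-[275,112])*6
    xr=[np.interp(v,q[:2,1],q[:2,0]).round() if 0 else round(q[0,0]+(v-q[0,1])*(q[1,0]-q[0,0])/(q[1,1]-q[0,1])) for v in(115,240)]
    g=p-[0,0,.006]-P(t,0,0,0)
    print(th,'far +x edge at rows 115,240:',xr,'near edges',q[2:].round().tolist(),'wres',S.fun.round(1),'grasp in carrier',(g@n*1e3).round(1),(g@yt*1e3).round(1),(100+g@u*1e3).round(1))
im=s['image'].astype(int)[112:192,275:355];m=(im[...,2]>im[...,0]+25)&(im[...,2]>im[...,1]+8)
print([(round((i+.5)*6),int(np.where(m[i])[0][0]*6),int(np.where(m[i])[0][-1]*6+6)) for i in range(80) if m[i].any()])
E
```

```text
15 far +x edge at rows 115,240: [335, 282] near edges [[322.0, 291.0], [283.0, 379.0], [347.0, 297.0], [308.0, 385.0]] wres [-0.1  0.3  0.1  0.3 -0.  -0.3  0.  -0.3] grasp in carrier 1.2 -0.7 179.0
20 far +x edge at rows 115,240: [333, 267] near edges [[312.0, 288.0], [265.0, 374.0], [336.0, 295.0], [289.0, 381.0]] wres [ 0.2  0.  -0.2  0.  -0.3 -0.   0.3 -0. ] grasp in carrier -0.6 -0.7 179.0
25 far +x edge at rows 115,240: [330, 251] near edges [[302.0, 283.0], [247.0, 367.0], [325.0, 293.0], [270.0, 375.0]] wres [ 0.5 -0.1 -0.5 -0.1 -0.5  0.1  0.5  0.1] grasp in carrier -2.4 -0.7 179.2
30 far +x edge at rows 115,240: [328, 233] near edges [[292.0, 278.0], [230.0, 358.0], [314.0, 289.0], [251.0, 369.0]] wres [ 0.8 -0.2 -0.8 -0.2 -0.7  0.2  0.7  0.2] grasp in carrier -4.2 -0.7 179.6
[(267, 318, 330), (273, 282, 330), (279, 282, 330), (285, 288, 324), (291, 288, 318), (297, 288, 318), (303, 288, 312), (309, 294, 306), (315, 294, 306), (321, 294, 300)]
```

```bash
python3 - <<'E'
from fit import *
o=r.get_obs();R=np.array(o['orientation']);xt=-R[:,0];xt[2]=0;yt=R[:,1];z=np.array([0,0,1]);a=np.radians(25)
nx=np.cos(a)*xt+np.sin(a)*z
s=load('side');w=load('wrist')
W=(np.array([[557,203],[730,203]])-[485,0])/1.6+[160,150]
S=np.array([[195,203],[266,322],[240,318]])/6+[275,112]
X=lambda t,x,y:np.array([t[0],t[1],.0803])+nx*x/1000+yt*y/1000
for b in(3,4,5):
    fw=lambda t:(proj(w,[X(t,-5.75-b,-31.25-b),X(t,-5.75-b,31.25+b)])-W).ravel()
    fs=lambda t:(proj(s,[X(t,5.75+b,-31.25-b),X(t,-5.75-b,31.25+b)])-S[:2]).ravel()
    for n,f in(('w',fw),('s',fs)):
        q=least_squares(f,[.487,-.116]);print(b,n,q.x.round(4),q.fun.round(1),'yt coord',(q.x@yt[:2]).round(4))
# orange pixels in wrist below
im=w['image'].astype(int);m=(im[...,0]>im[...,2]+90)&(im[...,0]>130)
for i in range(270,330,4):
    j=np.where(m[i,180:340])[0]+180
    if len(j):print(i,j.min(),j.max(),len(j))
E
```

```text
3 w [ 0.4866 -0.1146] [ 2.2 -0.1 -2.2 -0.1] yt coord -0.1737
3 s [ 0.4846 -0.1129] [ 0.4  0.8 -0.3 -0.7] yt coord -0.1717
4 w [ 0.4878 -0.1145] [ 0.8 -0.  -0.8 -0. ] yt coord -0.1737
4 s [ 0.4847 -0.1131] [-0.1  0.4  0.1 -0.3] yt coord -0.172
5 w [ 0.489  -0.1143] [-0.6  0.   0.6  0. ] yt coord -0.1737
5 s [ 0.4847 -0.1133] [-0.6 -0.   0.5  0. ] yt coord -0.1722
278 206 312 107
282 206 312 11
286 206 312 11
290 206 312 11
294 206 312 11
298 206 312 11
302 205 313 109
306 205 313 109
```

The side crop shows the plate in front of the block at about 20° lean (far edge slope). The wrist crop shows the full orange frame at (557–730, 203 and below), nearly in line with the plate (529–752). At 20° the tip can enter, and once it is captured I can correct the lean. Lifting over.

>>> arm_command:
  motion:
    - [0.03,0,0,0]
    - [0.06,0,-0.02,0]
    - [0.06,0,-0.09,0]
    - [0.06,0,-0.16,0]
    - [0.06,0,-0.23,0]
    - [0.06,0,-0.275,0]
    - [0.06,0,-0.275,0]

```text
t: 18.52
eef_pos: [0.4354, -0.1229, 0.186]
orientation: [[-0.992, -0.124, 0.003], [-0.124, 0.992, -0.0], [-0.003, -0.001, -1.0]]
wrist_force: [0.3, 0.6, -0.8]
gripper_width: 0.0592
```

```bash
python3 - <<'E'
from h import *
delta([.4559,-.1183,.165],7.2)
E
```

```text
TCP [ 0.4354 -0.1229  0.186 ] yaw_y 7.15 t 18.52 w 0.0592 F [ 0.3  0.6 -0.8] q [ 23.  35. -20. 123.  26.  26.  80.]
 shift/250 [-0.0835  0.0081  0.0842] turn/180 -0.0003
```

>>> arm_command:
  motion:
    - [-0.03,0.004,0,0]
    - [-0.06,0.008,0,0]
    - [-0.084,0.008,0.02,0]
    - [-0.084,0.008,0.05,0]
    - [-0.084,0.008,0.075,0]
    - [-0.084,0.008,0.084,0]
    - [-0.084,0.008,0.084,0]

```text
t: 19.4
eef_pos: [0.4545, -0.1182, 0.1638]
orientation: [[-0.992, -0.125, -0.001], [-0.125, 0.992, 0.0], [0.001, 0.0, -1.0]]
wrist_force: [0.8, -0.2, -0.7]
gripper_width: 0.0592
```

```bash
python3 - <<'E'
from h import *
delta([.4559,-.1183,.165],7.2)
g=grab('side');grab('wrist');print(g['obs']['eef_pos'])
im=g['image'].astype(int)[112:192,275:355]
for i in range(14,56):
    m=np.where((im[i,:,2]>im[i,:,0]+20)&(im[i,:,2]>im[i,:,1]+8))[0];q=np.where(im[i,15:60,0]>im[i,15:60,2]+25)[0]+15
    print((i+.5)*6,(m[0]*6,m[-1]*6+6) if len(m) else '-',list(q*6+3) if len(q)<14 else '',end='; ')
c=np.zeros((480,790,3),np.uint8)
R=lambda a,k:cv2.resize(a,None,fx=k,fy=k,interpolation=cv2.INTER_CUBIC)
a=R(g['image'][112:192,275:355],6);c[:a.shape[0],:a.shape[1]]=a
b=R(load('wrist')['image'][150:300,160:350],1.6);c[:b.shape[0],485:485+b.shape[1]]=b
save(c,'l1.png')
E
```

```text
TCP [ 0.4545 -0.1182  0.1638] yaw_y 7.16 t 19.40 w 0.0592 F [ 0.8 -0.2 -0.7] q [ 21.  38. -18. 121.  27.  25.  78.]
 shift/250 [-0.0054 -0.001  -0.0048] turn/180 -0.0002
[ 0.45452163 -0.11821998  0.16379462]
87.0 - ; 93.0 - ; 99.0 - ; 105.0 - ; 111.0 - ; 117.0 - ; 123.0 - ; 129.0 - ; 135.0 - [np.int64(141), np.int64(147), np.int64(153), np.int64(159), np.int64(165), np.int64(171), np.int64(177), np.int64(183), np.int64(225), np.int64(231), np.int64(237), np.int64(243)]; 141.0 - [np.int64(141), np.int64(147), np.int64(153), np.int64(159), np.int64(165), np.int64(171), np.int64(177), np.int64(225), np.int64(231), np.int64(237), np.int64(243)]; 147.0 (np.int64(306), np.int64(318)) [np.int64(147), np.int64(153), np.int64(159), np.int64(165), np.int64(171), np.int64(237), np.int64(357)]; 153.0 (np.int64(252), np.int64(318)) [np.int64(159), np.int64(333), np.int64(339), np.int64(345), np.int64(351), np.int64(357)]; 159.0 (np.int64(246), np.int64(318)) [np.int64(333), np.int64(339), np.int64(345), np.int64(351), np.int64(357)]; 165.0 (np.int64(234), np.int64(318)) [np.int64(327), np.int64(3
[... 1883 characters left out ...]
p.int64(258)) [np.int64(207), np.int64(213), np.int64(219)]; 273.0 (np.int64(234), np.int64(252)) [np.int64(213), np.int64(219)]; 279.0 - [np.int64(213), np.int64(219), np.int64(225)]; 285.0 - [np.int64(213), np.int64(219), np.int64(225)]; 291.0 - [np.int64(213), np.int64(219), np.int64(225), np.int64(231), np.int64(249), np.int64(255)]; 297.0 - [np.int64(219), np.int64(225), np.int64(231), np.int64(249), np.int64(255), np.int64(261)]; 303.0 - [np.int64(225), np.int64(231), np.int64(237), np.int64(243), np.int64(249), np.int64(255), np.int64(261)]; 309.0 - [np.int64(243), np.int64(249), np.int64(255), np.int64(261)]; 315.0 - [np.int64(255), np.int64(261)]; 321.0 - []; 327.0 - []; 333.0 - [];
```

The side mask shows the gap beside the +x orange line. The tip would enter about 2 mm too far towards +x, so I'll shift 2.5 mm and enter slowly.

>>> arm_command:
  motion:
    - [0.01,0,0,0]
    - [0.01,0,0,0]
    - [0.0066,0,0.0072,0]
    - [0.0032,0,0.0145,0]
    - [-0.0002,0,0.0217,0]
    - [-0.0036,0,0.029,0]
    - [-0.0036,0,0.029,0]

```text
t: 20.38
eef_pos: [0.4557, -0.1181, 0.1566]
orientation: [[-0.992, -0.125, -0.0], [-0.125, 0.992, 0.0], [0.0, 0.0, -1.0]]
wrist_force: [0.1, 0.0, -0.6]
gripper_width: 0.0591
```

```bash
cat >> h.py <<'E'
def look(ra=range(24,56)):
    g=grab('side');delta([.45,-.118,.165],7.2);im=g['image'].astype(int)[112:192,275:355]
    for i in ra:
        m=np.where((im[i,:,2]>im[i,:,0]+20)&(im[i,:,2]>im[i,:,1]+8))[0];q=np.where(im[i,15:50,0]>im[i,15:50,2]+25)[0]+15
        print(i*6+3,(int(m[0]*6),int(m[-1]*6+6)) if len(m) else '-',[int(v*6+3) for v in q] if len(q)<9 else '',end='; ')
E
python3 -c "
from h import *
look()"
```

```text
TCP [ 0.4557 -0.1181  0.1567] yaw_y 7.17 t 20.43 w 0.0594 F [-0.  -0.4 -0. ] q [ 20.  39. -18. 121.  28.  24.  78.]
 shift/250 [ 0.0226  0.0031 -0.0334] turn/180 -0.0002
147 - [147, 153, 159, 165, 171, 231, 237, 243]; 153 - [237]; 159 - []; 165 (246, 306) []; 171 (246, 312) []; 177 (234, 312) []; 183 (222, 312) []; 189 (222, 312) []; 195 (222, 306) []; 201 (216, 300) []; 207 (216, 300) [195, 201]; 213 (216, 294) [195, 201]; 219 (216, 294) [195, 201]; 225 (216, 288) [195, 201, 207]; 231 (222, 288) [201, 207]; 237 (222, 282) [201, 207]; 243 (222, 282) [201, 207]; 249 (222, 276) [201, 207, 213]; 255 (228, 270) [207, 213]; 261 (228, 270) [207, 213]; 267 (228, 264) [207, 213]; 273 (228, 264) [213, 219]; 279 (228, 258) [213, 219]; 285 (234, 252) [213, 219, 225]; 291 (240, 246) [213, 219, 225]; 297 - [219, 225]; 303 - [219, 225, 249, 255, 261]; 309 - [243, 249, 255, 261]; 315 - [249, 255, 261]; 321 - []; 327 - []; 333 - [];
```

>>> arm_command:
  motion:
    - [-0.0034,0,0.0072,0]
    - [-0.0068,0,0.0145,0]
    - [-0.01,0,0.0217,0]
    - [-0.0135,0,0.029,0]
    - [-0.0135,0,0.029,0]

```text
t: 21.05
eef_pos: [0.4549, -0.1182, 0.1513]
orientation: [[-0.992, -0.124, -0.007], [-0.124, 0.992, -0.003], [0.007, -0.002, -1.0]]
wrist_force: [-13.0, 1.1, 32.1]
gripper_width: 0.0598
```

```bash
python3 -c "
from h import *
look(range(32,54))"
```

```text
TCP [ 0.4549 -0.1182  0.1513] yaw_y 7.15 t 21.10 w 0.0596 F [-12.7   0.6  32. ] q [ 19.  40. -17. 121.  28.  24.  77.]
 shift/250 [ 0.0196  0.0031 -0.0546] turn/180 -0.0003
195 (222, 312) []; 201 (216, 306) []; 207 (216, 306) [195, 201]; 213 (216, 300) [195, 201]; 219 (216, 294) [195, 201]; 225 (216, 294) [201]; 231 (216, 288) [201]; 237 (216, 288) [201]; 243 (222, 282) [201, 207]; 249 (222, 276) [207]; 255 (222, 270) [207]; 261 (222, 270) []; 267 (222, 264) [213]; 273 (228, 258) [213]; 279 (228, 258) [213]; 285 (228, 252) [213, 219]; 291 (234, 246) [213, 219]; 297 - [219, 225]; 303 - [225, 255, 261]; 309 - [249, 255, 261]; 315 - [249, 255, 261]; 321 - [];
```

Resisted at 32 N along the mouth normal, so the tip still sits on a rim. One composite look from all three cameras.

```bash
python3 - <<'E'
from h import *
t=grab('top');w=grab('wrist');s=load('side')
R=lambda a,k:np.clip(cv2.resize(a,None,fx=k,fy=k,interpolation=cv2.INTER_LANCZOS4).astype(float)*1.5,0,255).astype(np.uint8)
c=np.zeros((600,800,3),np.uint8)
a=R(s['image'][138:172,298:342],9);c[:a.shape[0],:a.shape[1]]=a
b=R(t['image'][220:250,312:358],8.5);c[:b.shape[0],400:400+b.shape[1]]=b
d=R(w['image'][215:310,160:350],2.8);c[310:310+d.shape[0],:d.shape[1]]=d
save(c,'m1.png')
E
```

```text
(no output)
```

View pics/m1.png

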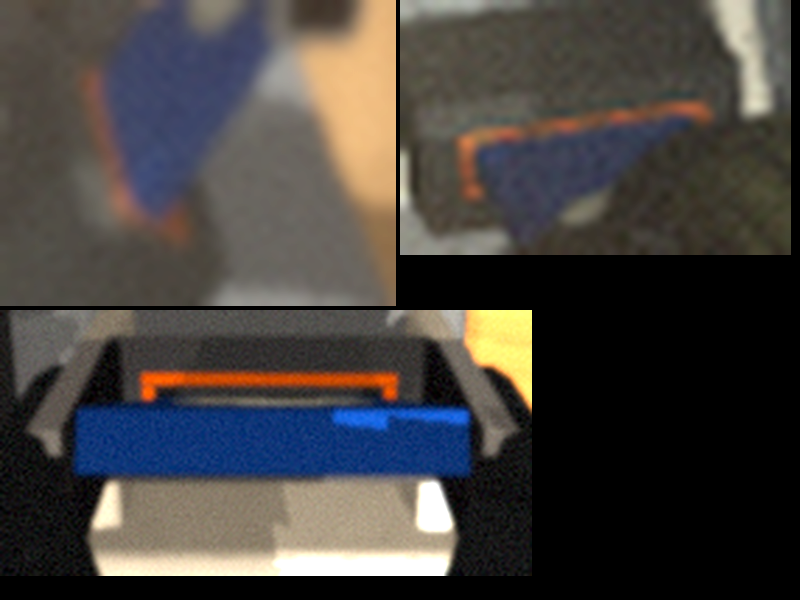

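The composite shows the plate's lower edge inside the orange frame in the top view: left margin (478 vs 471), right margin (692 vs 699), and the +x line just uncovered. So the stepped tip is in the gap and the full-thickness shoulder is catching on the rim. I'll search with a light push and watch for a drop in z.

>>> arm_command:
  motion:
    - [0.006,0,-0.003,0]
    - [0.011,0,-0.006,0]
    - [0.011,0,-0.006,0]
    - [0.015,0,-0.006,0]
    - [0.019,0,-0.006,0]
    - [0.019,0,-0.006,0]

```text
t: 21.95
eef_pos: [0.4545, -0.1183, 0.1515]
orientation: [[-0.992, -0.125, 0.001], [-0.125, 0.992, -0.0], [-0.001, -0.0, -1.0]]
wrist_force: [-1.9, 0.8, 6.7]
gripper_width: 0.0594
```

>>> arm_command:
  motion:
    - [-0.006,0,0.002,0]
    - [-0.012,0,0.002,0]
    - [-0.012,0,0.002,0]
    - [-0.012,0,0.002,0]

```text
t: 22.45
eef_pos: [0.4548, -0.1182, 0.1515]
orientation: [[-0.992, -0.124, -0.004], [-0.124, 0.992, -0.002], [0.004, -0.001, -1.0]]
wrist_force: [-7.6, 1.0, 19.0]
gripper_width: 0.0598
```

>>> arm_command:
  motion:
    - [0.008,0,0.0,0]
    - [0.016,0,0.0,0]
    - [0.024,0,0.0,0]
    - [0.024,0,0.0,0]

```text
t: 22.95
eef_pos: [0.4511, -0.1187, 0.1503]
orientation: [[-0.992, -0.124, -0.001], [-0.124, 0.992, 0.0], [0.001, 0.0, -1.0]]
wrist_force: [0.3, 0.7, -1.0]
gripper_width: 0.0592
```

Moving 3.5 mm towards −x freed it: no load, and lower than before. Pushing along the axis from here.

>>> arm_command:
  motion:
    - [-0.0017,0,0.0036,0]
    - [-0.0034,0,0.0072,0]
    - [-0.005,0,0.011,0]
    - [-0.0068,0,0.0145,0]
    - [-0.0068,0,0.0145,0]

```text
t: 23.58
eef_pos: [0.4509, -0.1186, 0.1495]
orientation: [[-0.992, -0.125, -0.002], [-0.125, 0.992, -0.003], [0.002, -0.002, -1.0]]
wrist_force: [-11.0, 1.7, 39.5]
gripper_width: 0.0597
```

```bash
python3 -c "
from h import *
look(range(26,54))"
```

```text
TCP [ 0.451  -0.1186  0.1495] yaw_y 7.17 t 23.62 w 0.0599 F [-11.5   1.4  39.4] q [ 19.  39. -16. 122.  29.  22.  77.]
 shift/250 [ 0.0036  0.0028 -0.062 ] turn/180 -0.0002
159 - [231, 237, 243, 249]; 165 - [237, 243]; 171 - []; 177 (252, 318) []; 183 (246, 318) []; 189 (234, 324) []; 195 (234, 324) []; 201 (228, 318) [201]; 207 (222, 318) [195, 201, 207]; 213 (222, 312) [195, 201, 207]; 219 (222, 312) [195, 201, 207]; 225 (222, 306) [195, 201, 207]; 231 (222, 300) [201, 207]; 237 (222, 300) [201, 207]; 243 (222, 294) [201, 207]; 249 (222, 288) [201, 207, 213]; 255 (228, 288) [207, 213]; 261 (228, 282) [207, 213]; 267 (228, 276) [207, 213, 219]; 273 (234, 270) [207, 213, 219]; 279 (234, 270) [213, 219, 225]; 285 (234, 264) [213, 219, 225]; 291 (234, 264) [213, 219, 225]; 297 - [213, 219, 225]; 303 - [219, 225, 231]; 309 - [261]; 315 - [255, 261]; 321 - [];
```

>>> arm_command:
  motion:
    - [0,0,-0.01,0]
    - [0.001,0,-0.018,0]
    - [0.001,0,-0.018,0]
    - [0.0,0,-0.014,0]
    - [-0.002,0,-0.01,0]
    - [-0.003,0,-0.006,0]
    - [-0.003,0,-0.006,0]

```text
t: 24.5
eef_pos: [0.4538, -0.1183, 0.1482]
orientation: [[-0.992, -0.125, -0.0], [-0.125, 0.992, 0.0], [0.0, 0.0, -1.0]]
wrist_force: [-0.6, 0.5, -1.1]
gripper_width: 0.0593
```

```bash
python3 -c "
from h import *
look(range(38,54))"
```

```text
TCP [ 0.4538 -0.1183  0.1483] yaw_y 7.16 t 24.55 w 0.0595 F [0.5 0.3 0.4] q [ 19.  40. -17. 122.  29.  22.  77.]
 shift/250 [ 0.015   0.0032 -0.0668] turn/180 -0.0002
231 (216, 300) [201, 207]; 237 (222, 294) [201, 207]; 243 (222, 288) [201, 207]; 249 (222, 282) [201, 207]; 255 (222, 282) [207, 213]; 261 (228, 276) [207, 213]; 267 (228, 276) [207, 213]; 273 (228, 270) [207, 213, 219]; 279 (234, 264) [213, 219]; 285 (234, 264) [213, 219, 225]; 291 (234, 258) [213, 219, 225]; 297 - [213, 219, 225]; 303 - [219, 225, 231]; 309 - [249, 255, 261]; 315 - [255, 261]; 321 - [];
```

Now lower (z 0.1482) with no force. Continuing.

>>> arm_command:
  motion:
    - [-0.0017,0,0.0036,0]
    - [-0.0034,0,0.0072,0]
    - [-0.005,0,0.011,0]
    - [-0.005,0,0.011,0]

```text
t: 25.05
eef_pos: [0.4551, -0.1182, 0.1456]
orientation: [[-0.992, -0.125, -0.0], [-0.125, 0.992, 0.0], [0.0, 0.0, -1.0]]
wrist_force: [-0.3, -0.5, -0.8]
gripper_width: 0.0595
```

>>> arm_command:
  motion:
    - [-0.0025,0,0.0055,0]
    - [-0.005,0,0.011,0]
    - [-0.0075,0,0.0165,0]
    - [-0.01,0,0.022,0]
    - [-0.01,0,0.022,0]

```text
t: 25.68
eef_pos: [0.4575, -0.1179, 0.14]
orientation: [[-0.992, -0.125, -0.0], [-0.125, 0.992, 0.0], [0.0, 0.0, -1.0]]
wrist_force: [-0.8, -0.6, -1.6]
gripper_width: 0.0592
```

```bash
python3 -c "
from h import *
look(range(34,54))"
```

```text
TCP [ 0.4575 -0.1179  0.1401] yaw_y 7.16 t 25.73 w 0.0594 F [ 0.7 -1.1 -0.8] q [ 19.  41. -16. 121.  29.  22.  76.]
 shift/250 [ 0.03    0.0032 -0.0997] turn/180 -0.0002
207 (222, 300) [195, 201, 207]; 213 (216, 300) [195, 201, 207]; 219 (216, 300) [195, 201, 207]; 225 (216, 300) [195, 201, 207]; 231 (216, 294) [201, 207]; 237 (222, 294) [201, 207]; 243 (222, 288) [201, 207]; 249 (222, 282) [201, 207, 213]; 255 (222, 282) [207, 213]; 261 (228, 276) [207, 213]; 267 (228, 276) [207, 213]; 273 (228, 270) [213, 219]; 279 (234, 264) [213, 219]; 285 (234, 264) [213, 219, 225]; 291 (240, 258) [213, 219, 225]; 297 - [219, 225]; 303 - [219, 225, 231]; 309 - [249, 255, 261]; 315 - [255, 261]; 321 - [];
```

The outline at the rim stays put while the hand descends force-free, so the plate is sliding in. On towards the brake.

>>> arm_command:
  motion:
    - [-0.004,0,0.0087,0]
    - [-0.0081,0,0.0174,0]
    - [-0.0122,0,0.0261,0]
    - [-0.0163,0,0.0348,0]
    - [-0.0203,0,0.0435,0]
    - [-0.0203,0,0.0435,0]

```text
t: 26.48
eef_pos: [0.4623, -0.1174, 0.1295]
orientation: [[-0.992, -0.125, -0.0], [-0.125, 0.992, -0.0], [0.0, -0.0, -1.0]]
wrist_force: [-0.7, -0.6, 4.5]
gripper_width: 0.0597
```

Force is starting (4.5 N), which suggests the brake. I'll raise the grip and push on.

>>> arm_command:
  motion:
    - [-0.0034,0,0.0072,0]
    - [-0.0068,0,0.0145,0]
    - [-0.01,0,0.0217,0]
    - [-0.0135,0,0.029,0]
    - [-0.0169,0,0.036,0]
    - [-0.0203,0,0.0435,0]
    - [-0.0203,0,0.0435,0]
  force: 45

```text
t: 27.35
eef_pos: [0.4677, -0.1168, 0.1186]
orientation: [[-0.992, -0.124, 0.0], [-0.124, 0.992, -0.0], [-0.0, -0.0, -1.0]]
wrist_force: [-1.7, -0.3, 4.2]
gripper_width: 0.0593
```

>>> arm_command:
  motion:
    - [-0.0034,0,0.0072,0]
    - [-0.0068,0,0.0145,0]
    - [-0.01,0,0.0217,0]
    - [-0.0135,0,0.029,0]
    - [-0.0169,0,0.036,0]
    - [-0.0169,0,0.036,0]

```text
t: 28.1
eef_pos: [0.472, -0.1162, 0.1096]
orientation: [[-0.992, -0.125, 0.001], [-0.125, 0.992, -0.0], [-0.001, -0.0, -1.0]]
wrist_force: [-0.9, -1.2, 3.8]
gripper_width: 0.0592
```

```bash
python3 - <<'E'
from h import *
look(range(34,54))
E
```

```text
TCP [ 0.472  -0.1162  0.1096] yaw_y 7.15 t 28.15 w 0.0594 F [-0.7 -0.7  3.8] q [ 17.  44. -13. 120.  30.  19.  75.]
 shift/250 [ 0.0882  0.0038 -0.2217] turn/180 -0.0003
207 - [195, 201, 207]; 213 - [195, 201, 207]; 219 - [195, 201, 207]; 225 - [195, 201, 207]; 231 - [201, 207]; 237 - [201, 207, 213]; 243 - [201, 207, 213]; 249 - [201, 207, 213]; 255 - [207, 213, 219]; 261 - [207, 213, 219]; 267 - [207, 213, 219]; 273 - [207, 213, 219]; 279 (234, 252) [213, 219]; 285 (234, 252) [213, 219]; 291 (240, 252) [213, 219]; 297 - [219]; 303 - []; 309 - [255, 261]; 315 - [255, 261]; 321 - [];
```

>>> arm_command:
  motion:
    - [-0.0017,0,0.0036,0]
    - [-0.0034,0,0.0072,0]
    - [-0.005,0,0.0108,0]
    - [-0.0068,0,0.0145,0]
    - [-0.0068,0,0.0145,0]

```text
t: 28.78
eef_pos: [0.4722, -0.1161, 0.1091]
orientation: [[-0.992, -0.125, -0.0], [-0.125, 0.992, -0.002], [0.0, -0.002, -1.0]]
wrist_force: [-9.8, 1.1, 43.5]
gripper_width: 0.0597
```

A hard stop at z 0.109, about 26 mm along the axis past the brake onset, so this matches the floor; the fingertips are still about 5 mm above the block. Relax, release, rise, and check.

>>> arm_command:
  motion:
    - [0.003,0,-0.007,0]
    - [0.0055,0,-0.0125,0]
    - [0.0055,0,-0.0125,0]

```text
t: 29.15
eef_pos: [0.4722, -0.1162, 0.1093]
orientation: [[-0.992, -0.124, 0.0], [-0.124, 0.992, -0.0], [-0.0, -0.0, -1.0]]
wrist_force: [-1.9, -1.1, 10.1]
gripper_width: 0.0593
```

>>> arm_command:
  motion:
    - [0,0,0,0]
    - [0,0,0,0]
    - [0,0,0,0]
    - [0,0,0,0]
    - [0,0,-0.04,0]
    - [0,0,-0.12,0]
    - [0,0,-0.22,0]
    - [0,0,-0.3,0]
    - [0,0,-0.3,0]
  fingers: 82

```text
t: 30.28
eef_pos: [0.4731, -0.1162, 0.1855]
orientation: [[-0.992, -0.124, 0.004], [-0.124, 0.992, -0.0], [-0.004, -0.001, -1.0]]
wrist_force: [-0.8, 0.4, -0.5]
gripper_width: 0.0819
```

```bash
python3 - <<'E'
from h import *
g=grab('side');w=grab('wrist');t=grab('top');delta([.5155,-.238,.2],7.2)
xt=np.array([np.cos(np.radians(7.2)),np.sin(np.radians(7.2)),0]);yt=np.array([-xt[1],xt[0],0]);z=np.array([0,0,1]);a=np.radians(25)
M=np.array([.4868,-.1145,.0803]);nx=np.cos(a)*xt+np.sin(a)*z;nz=-np.sin(a)*xt+np.cos(a)*z
for n,f in(('wrist',w),('side',g),('top',t)):
    for d in(50,60): print(n,'pred top corners at protrusion',d,proj(f,[M+nz*d/1e3+nx*x/1e3+yt*y/1e3 for x,y in((-5,-30),(-5,30),(5,-30),(5,30))]).round(1).tolist())
    c=proj(f,[M+nz*.05])[0];im=f['image'].astype(int)
    m=(im[...,2]>im[...,0]+25)&(im[...,2]>im[...,1]+12);k=int(80 if n=='wrist' else 30);x0,y0=int(c[0])-k,int(c[1])-k
    s=m[max(y0,0):y0+2*k,max(x0,0):x0+2*k]
    for i in range(0,s.shape[0],4 if n=='wrist' else 2):
        j=np.where(s[i])[0]
        if len(j)>2:print(i+max(y0,0),(j[0]+max(x0,0),j[-1]+max(x0,0)),end=' ')
    print()
E
```

```text
TCP [ 0.4717 -0.1161  0.1835] yaw_y 7.16 t 30.43 w 0.0819 F [ 0.8 -0.4  0.4] q [ 21.  37. -21. 117.  25.  30.  80.]
 shift/250 [-0.113  -0.5056 -0.0661] turn/180 -0.0002
wrist pred top corners at protrusion 50 [[212.6, 199.4], [299.3, 199.4], [212.2, 213.9], [299.7, 213.8]]
wrist pred top corners at protrusion 60 [[210.1, 197.6], [301.7, 197.5], [209.7, 212.9], [302.1, 212.8]]
198 (np.int64(215), np.int64(299)) 202 (np.int64(213), np.int64(300)) 206 (np.int64(213), np.int64(301)) 210 (np.int64(214), np.int64(301)) 214 (np.int64(221), np.int64(293)) 
side pred top corners at protrusion 50 [[323.3, 131.6], [328.0, 144.7], [319.5, 130.0], [324.0, 143.1]]
side pred top corners at protrusion 60 [[325.6, 128.0], [330.5, 141.0], [321.7, 126.4], [326.4, 139.3]]
135 (np.int64(321), np.int64(323)) 137 (np.int64(322), np.int64(324)) 139 (np.int64(322), np.int64(325)) 141 (np.int64(323), np.int64(326)) 143 (np.int64(323), np.int64(327)) 145 (np.int64(324), np.int64(327)) 147 (np.int64(322), np.int64(325)) 149 (np.int64(321), np.int64(323)) 151 (np.int64(319), np.int64(322)) 153 (np.int64(318), np.int64(321)) 
top pred top corners at protrusion 50 [[351.3, 246.4], [324.9, 250.4], [351.0, 242.4], [324.5, 246.4]]
top pred top corners at protrusion 60 [[352.5, 248.4], [325.9, 252.4], [352.3, 244.3], [325.6, 248.4]]
```

The carrier's top edge measures 88 px across in the wrist view; 87 is predicted for 50 mm protruding and 92 for 60 mm. The side-view corners agree, so it is home. Now the valve: move above it, with the jaws turned 90° clockwise.

>>> arm_command:
  motion:
    - [-0.01,-0.03,-0.066,0.05]
    - [-0.025,-0.1,-0.066,0.105]
    - [-0.04,-0.18,-0.066,0.16]
    - [-0.055,-0.26,-0.066,0.215]
    - [-0.07,-0.34,-0.066,0.27]
    - [-0.085,-0.41,-0.066,0.325]
    - [-0.1,-0.47,-0.066,0.38]
    - [-0.104,-0.5,-0.066,0.435]
    - [-0.104,-0.504,-0.066,0.48]
    - [-0.104,-0.504,-0.066,0.5]
    - [-0.104,-0.504,-0.066,0.5]
  fingers: 60

```text
t: 31.8
eef_pos: [0.5131, -0.2375, 0.1994]
orientation: [[-0.126, 0.992, -0.002], [0.992, 0.126, 0.0], [0.001, -0.002, -1.0]]
wrist_force: [0.2, 0.2, 0.5]
gripper_width: 0.0598
```

```bash
python3 - <<'E'
from h import *
w=grab('wrist');t=load('top');delta([.5132,-.238,.2],-82.8)
def red(f,roi):
    im=f['image'].astype(int);m=((im[...,0]>110)&(im[...,0]>2.2*im[...,1])&(im[...,0]>2.2*im[...,2])).astype(np.uint8)
    k=np.zeros_like(m);k[roi[1]:roi[3],roi[0]:roi[2]]=1;m*=k
    n,l,st,c=cv2.connectedComponentsWithStats(m)
    for i in np.argsort(-st[1:,4])[:4]+1:
        if st[i,4]>5: print(st[i].tolist(),c[i].round(1),cv2.minAreaRect(np.argwhere(l==i)[:,::-1].astype(np.float32)))
print('wrist');red(w,(0,0,512,384))
print('top');red(t,(360,205,420,250))
for zz in(.075,.085,.095,.105):print(zz,proj(w,[[.5132,-.238,zz]]).round(1),proj(t,[[.5132,-.238,zz]]).round(1))
save(w['image'],'v1.png')
E
```

```text
TCP [ 0.5132 -0.2375  0.1996] yaw_y -82.75 t 31.85 w 0.0598 F [ 0.   0.2 -0.2] q [ 19.  39.   2. 104.  -2.  37.  30.]
 shift/250 [-0.0021 -0.0004 -0.0017] turn/180 0.0003
wrist
[249, 165, 15, 52, 453] [256.7 187.8] ((256.768310546875, 190.41464233398438), (51.35066604614258, 10.711859703063965), 83.6598129272461)
[235, 0, 20, 87, 403] [251.   49.4] ((244.5, 43.0), (86.0, 19.0), 90.0)
[344, 168, 4, 17, 46] [345.4 176. ] ((345.3692626953125, 176.04617309570312), (2.728764057159424, 16.124515533447266), 7.125016689300537)
top
0.075 [[257.5 190.7]] [[383.4 224.8]]
0.085 [[257.5 193.8]] [[384.7 224.6]]
0.095 [[257.5 197.1]] [[386.1 224.5]]
0.105 [[257.5 200.8]] [[387.5 224.3]]
```

```bash
python3 - <<'E'
from h import *
s=load('side');w=load('wrist');im=s['image'].astype(int)[112:142,290:312]
m=(im[...,0]>1.6*im[...,1])&(im[...,0]>1.6*im[...,2])&(im[...,0]>70)
for i in range(30):
    j=np.where(m[i])[0]
    if len(j):print(i+112,j.min()+290,j.max()+290,end=' | ')
print()
xt=np.array([np.cos(np.radians(7.2)),np.sin(np.radians(7.2)),0]);yt=np.array([-xt[1],xt[0],0])
for zc in(.08,.088,.096,.104):
    C=np.array([.5132,-.2365,zc]);P=lambda x,y,z:C+xt*x/1e3+yt*y/1e3+np.array([0,0,z/1e3])
    q=proj(s,[P(x,y,z) for x in(-6,6) for y in(-28,28) for z in(-11,11)]).round(1)
    print(zc,'near bottom',q[2],q[6],'near top',q[3],'far top',q[1],q[5],' wrist top ends +y,-y',proj(w,[P(0,28,11),P(0,-28,11)]).round(1).tolist(),'w',proj(w,[P(-6,0,11),P(6,0,11)])[:,0].round(1))
im=w['image'][150:250,245:270].astype(int)
print([(i+150,*im[i,11]) for i in range(0,100,5)])
print(im[40,:,0])
E
```

```text
121 299 302 | 122 298 302 | 123 299 303 | 124 299 304 | 125 299 304 | 126 299 305 | 127 299 305 | 128 300 305 | 129 300 305 | 130 300 305 | 131 301 305 | 132 301 305 | 133 302 305 | 134 302 305 | 
0.08 near bottom [304.3 139.1] [299.5 139.2] near top [304.9 131.1] far top [302.1 121. ] [297.4 121. ]  wrist top ends +y,-y [[257.8, 162.3], [257.7, 224.0]] w [250.8 264.6]
0.088 near bottom [304.5 136.2] [299.7 136.3] near top [305.2 128.2] far top [302.3 118.1] [297.6 118.2]  wrist top ends +y,-y [[257.8, 164.0], [257.7, 227.6]] w [250.6 264.9]
0.096 near bottom [304.7 133.3] [299.9 133.4] near top [305.4 125.2] far top [302.5 115.2] [297.8 115.3]  wrist top ends +y,-y [[257.8, 165.9], [257.7, 231.5]] w [250.4 265.2]
0.104 near bottom [305.  130.4] [300.1 130.5] near top [305.7 122.2] far top [302.7 112.3] [298.  112.4]  wrist top ends +y,-y [[257.8, 167.8], [257.7, 235.6]] w [250.1 265.4]
[(150, np.int64(22), np.int64(20), np.int64(19)), (155, np.int64(32), np.int64(32), np.int64(27)), (160, np.int64(56), np.int64(14), np.int64(13)), (165, np.int64(121), np.int64(11), np.int64(6)), (17
[... 189 characters left out ...]
(190, np.int64(117), np.int64(2), np.int64(0)), (195, np.int64(116), np.int64(11), np.int64(3)), (200, np.int64(113), np.int64(5), np.int64(0)), (205, np.int64(109), np.int64(3), np.int64(0)), (210, np.int64(115), np.int64(10), np.int64(5)), (215, np.int64(108), np.int64(4), np.int64(0)), (220, np.int64(143), np.int64(133), np.int64(108)), (225, np.int64(145), np.int64(135), np.int64(107)), (230, np.int64(165), np.int64(105), np.int64(51)), (235, np.int64(170), np.int64(111), np.int64(54)), (240, np.int64(172), np.int64(111), np.int64(52)), (245, np.int64(177), np.int64(116), np.int64(54))]
[ 37  39  38  60  81  96  98 104 113 113 117 117 127 129 134 133 125 116
 106 115 130 108  69  42  43]
```

The red bar centre is at z about 0.09 by both cameras, and the axis at about (0.513, −0.2365), under the tool. Narrowing the jaws to clear the housing and descending.

>>> arm_command:
  motion:
    - [0.004,0,0.0,0]
    - [0.004,0,0.04,0]
    - [0.004,0,0.12,0]
    - [0.004,0,0.2,0]
    - [0.004,0,0.28,0]
    - [0.004,0,0.34,0]
    - [0.004,0,0.385,0]
    - [0.004,0,0.406,0]
    - [0.004,0,0.406,0]
  fingers: 36

```text
t: 32.98
eef_pos: [0.5135, -0.2368, 0.0988]
orientation: [[-0.125, 0.992, -0.0], [0.992, 0.125, 0.0], [0.0, -0.0, -1.0]]
wrist_force: [-0.2, -0.6, -0.0]
gripper_width: 0.036
```

>>> arm_command:
  motion:
    - [0,0,0,0]
    - [0,0,0,0]
    - [0,0,0,0]
    - [0,0,0,0]
    - [0,0,0,0]
    - [0,0,0,0]
  fingers: 5
  force: 40

```text
t: 33.72
eef_pos: [0.5135, -0.237, 0.0995]
orientation: [[-0.125, 0.992, 0.0], [0.992, 0.125, -0.0], [-0.0, 0.0, -1.0]]
wrist_force: [-1.7, -0.4, 5.4]
gripper_width: 0.0136
```

Gripped (13.6 mm). Turning 45° counterclockwise.

>>> arm_command:
  motion:
    - [0,0,-0.002,-0.03]
    - [0,0,-0.002,-0.07]
    - [0,0,-0.002,-0.11]
    - [0,0,-0.002,-0.15]
    - [0,0,-0.002,-0.19]
    - [0,0,-0.002,-0.225]
    - [0,0,-0.002,-0.245]
    - [0,0,-0.002,-0.25]
    - [0,0,-0.002,-0.25]
    - [0,0,-0.002,-0.25]

```text
t: 34.98
eef_pos: [0.5141, -0.2367, 0.0996]
orientation: [[-0.79, 0.614, 0.001], [0.614, 0.79, 0.0], [-0.001, 0.001, -1.0]]
wrist_force: [1.1, 1.8, 1.9]
gripper_width: 0.0131
```

```bash
python3 -c "
from h import *
delta([.5132,-.2365,.18],-37.6);print(r.get_obs()['moment'])"
```

```text
TCP [ 0.5141 -0.2367  0.0996] yaw_y -37.86 t 34.98 w 0.0131 F [1.1 1.8 1.9] q [ 25.  48.  -9. 107.  16.  26.  57.]
 shift/250 [ 0.0031 -0.0016 -0.3217] turn/180 -0.0014
[ 0.18263101 -0.15940698 -0.05931918]
```

>>> arm_command:
  motion:
    - [0,0,0,0]
    - [0,0,0,0]
    - [0,0,0,0]
    - [0,0,0,0]
    - [0,0,-0.05,0]
    - [0,0,-0.14,0]
    - [0,0,-0.24,0]
    - [0,0,-0.34,0]
    - [0,0,-0.4,0]
    - [0,0,-0.4,0]
  fingers: 34

```text
t: 36.22
eef_pos: [0.5141, -0.2371, 0.2006]
orientation: [[-0.79, 0.614, 0.002], [0.614, 0.79, -0.001], [-0.002, 0.001, -1.0]]
wrist_force: [0.6, 0.4, -0.9]
gripper_width: 0.0336
```

```bash
python3 - <<'E'
from h import *
w=grab('wrist');g=grab('side');delta([.5132,-.2365,.2],-37.6)
im=w['image'].astype(int);m=((im[...,0]>90)&(im[...,0]>2.5*im[...,1])&(im[...,0]>2.5*im[...,2])).astype(np.uint8)
n,l,st,c=cv2.connectedComponentsWithStats(m)
for i in np.argsort(-st[1:,4])[:3]+1:
    p=np.argwhere(l==i)[:,::-1].astype(np.float32);print(st[i].tolist(),c[i].round(1))
    p=onz(w,p,.101)[:,:2];e,v=np.linalg.eigh(np.cov(p.T));d=v[:,1]
    print(' world centre',p.mean(0).round(4),'long axis angle deg (mod 180)',np.degrees(np.arctan2(d[1],d[0]))%180)
# white pixels near bar
b=(im.min(2)>105)&(im.max(2)-im.min(2)<60)
for n_,nm in((b,'white'),):
    q=np.argwhere(n_[150:260,200:310])+[150,200]
    k,l2,s2,c2=cv2.connectedComponentsWithStats(n_.astype(np.uint8))
    for i in range(1,k):
        if 15<s2[i,4]<600 and 130<c2[i][1]<260 and 190<c2[i][0]<320: print(nm,s2[i].tolist(),onz(w,c2[i],.101)[0].round(4))
# carrier still home?
xt=np.array([np.cos(np.radians(7.2)),np.sin(np.radians(7.2)),0]);yt=np.array([-xt[1],xt[0],0]);a=np.radians(25)
M=np.array([.4868,-.1145,.0803]);nz=-np.sin(a)*xt+np.cos(a)*np.array([0,0,1])
im=g['image'].astype(int);m=(im[...,2]>im[...,0]+25)&(im[...,2]>im[...,1]+12)
print([(i,np.where(m[i,300:345])[0][[0,-1]]+300) for i in range(133,156,4) if m[i,300:345].any()],proj(g,[M+nz*.05+yt*.03]))
E
```

```text
TCP [ 0.5131 -0.2368  0.1989] yaw_y -37.84 t 36.33 w 0.0342 F [ 0.3 -0.4  0.1] q [ 27.  40. -12. 103.  13.  38.  60.]
 shift/250 [ 0.0002  0.0012 -0.0043] turn/180 -0.0014
[249, 164, 16, 52, 636] [256.8 189.7]
 world centre [ 0.5086 -0.2326] long axis angle deg (mod 180) 146.9968760109192
[233, 199, 10, 10, 81] [237.3 203.7]
 world centre [ 0.5081 -0.2531] long axis angle deg (mod 180) 158.94759648064812
[316, 96, 8, 11, 34] [319.6 100.8]
 world centre [ 0.4822 -0.1516] long axis angle deg (mod 180) 154.19014503772715
white [253, 217, 14, 10, 103] [ 0.5324 -0.2482  0.101 ]
[(133, array([321, 323])), (137, array([321, 324])), (141, array([321, 326])), (145, array([321, 327])), (149, array([320, 324])), (153, array([318, 321]))] [[326.00317391 143.90755561]]
```

```bash
python3 - <<'E'
from h import *
w=load('wrist');im=w['image'].astype(int)
for i in range(160,230,6):print(i,im[i,244:272,0].tolist())
xt=np.array([np.cos(np.radians(7.2)),np.sin(np.radians(7.2)),0]);yt=np.array([-xt[1],xt[0],0])
for v in(40,45,50):
    a=np.radians(v);p=-yt*np.cos(a)+xt*np.sin(a);q=np.array([-p[1],p[0],0]);C=np.array([.5132,-.2365,.101])
    print(v,proj(w,[C+p*s/1e3+q*t/1e3 for s in(-25,22) for t in(-6,6)]).round(1).tolist())
E
```

```text
160 [43, 39, 41, 36, 47, 51, 53, 57, 57, 61, 59, 64, 62, 60, 64, 59, 52, 48, 41, 32, 37, 47, 58, 61, 70, 70, 75, 78]
166 [44, 46, 42, 51, 76, 92, 99, 106, 106, 105, 104, 100, 108, 109, 109, 97, 92, 80, 59, 41, 33, 39, 46, 53, 64, 67, 73, 75]
172 [41, 34, 37, 49, 68, 84, 98, 106, 106, 109, 111, 111, 112, 107, 108, 107, 103, 89, 67, 51, 33, 29, 38, 55, 65, 65, 73, 75]
178 [41, 38, 37, 44, 49, 73, 87, 98, 105, 106, 109, 104, 108, 113, 113, 117, 120, 110, 93, 63, 40, 38, 34, 29, 48, 57, 62, 76]
184 [35, 41, 35, 37, 50, 70, 92, 113, 118, 124, 123, 128, 128, 127, 134, 138, 132, 124, 114, 96, 73, 64, 49, 50, 54, 60, 65, 71]
190 [41, 34, 44, 53, 75, 97, 100, 108, 118, 123, 128, 126, 119, 123, 123, 118, 119, 112, 101, 94, 113, 125, 109, 78, 58, 57, 56, 64]
196 [42, 38, 41, 37, 40, 42, 65, 85, 111, 118, 124, 124, 124, 126, 119, 120, 123, 130, 135, 131, 100, 61, 49, 57, 51, 55, 53, 54]
202 [38, 39, 39, 38, 37, 41, 52, 72, 98, 108, 118, 124, 126, 122, 123, 123, 121, 114, 116, 113, 92, 64, 32, 37, 44, 54, 60, 43]
208 [40, 45, 41, 40, 45, 36, 38, 58, 82, 110, 115, 127, 120, 123, 119, 120, 119, 122, 113, 110, 96, 76, 51, 37, 42, 47, 40, 45]
214 [33, 36, 39, 34, 38, 36, 40, 46, 64, 88, 111, 121, 125, 124, 121, 122, 121, 120, 117, 118, 104, 90, 70, 57, 46, 43, 46, 48]
220 [80, 72, 72, 66, 58, 52, 48, 69, 110, 143, 149, 150, 149, 150, 148, 151, 153, 148, 152, 150, 143, 145, 135, 104, 85, 77, 73, 76]
226 [106, 84, 70, 71, 73, 78, 78, 76, 90, 121, 133, 141, 141, 142, 144, 141, 137, 132, 124, 126, 130, 130, 123, 109, 91, 79, 78, 78]
40 [[251.8, 166.9], [266.5, 168.2], [247.4, 220.5], [261.3, 221.6]]
45 [[249.1, 167.4], [263.9, 167.4], [249.6, 221.2], [263.5, 221.1]]
50 [[246.5, 168.2], [261.2, 166.9], [251.8, 221.6], [265.7, 220.5]]
```

The bar edges (row 166: 247.5–261.5; row 220: 251.5–266.5) put the valve at about 49.5°: inside the tolerance but near its edge. I'll regrip with the jaws aligned to the bar and turn back about 5°.

>>> arm_command:
  motion:
    - [0,0,0.03,-0.026]
    - [0,0,0.11,-0.026]
    - [0,0,0.2,-0.026]
    - [0,0,0.28,-0.026]
    - [0,0,0.35,-0.026]
    - [0,0,0.388,-0.026]
    - [0,0,0.398,-0.026]
    - [0,0,0.398,-0.026]

```text
t: 37.33
eef_pos: [0.5138, -0.2369, 0.1001]
orientation: [[-0.837, 0.547, 0.001], [0.547, 0.837, -0.0], [-0.001, 0.0, -1.0]]
wrist_force: [-0.0, 0.2, 0.3]
gripper_width: 0.0343
```

>>> arm_command:
  motion:
    - [0,0,0,0]
    - [0,0,0,0]
    - [0,0,0,0]
    - [0,0,0,0]
    - [0,0,0,0]
    - [0,0,0,0.01]
    - [0,0,0,0.02]
    - [0,0,0,0.028]
    - [0,0,0,0.028]
    - [0,0,0,0.028]
  fingers: 5
  force: 50

```text
t: 38.58
eef_pos: [0.5141, -0.2367, 0.1007]
orientation: [[-0.786, 0.618, 0.002], [0.618, 0.786, -0.0], [-0.001, 0.001, -1.0]]
wrist_force: [0.9, 1.1, 5.5]
gripper_width: 0.0121
```

>>> arm_command:
  motion:
    - [0,0,0,0]
    - [0,0,0,0]
    - [0,0,0,0]
    - [0,0,0,0]
    - [0,0,-0.05,0]
    - [0,0,-0.14,0]
    - [0,0,-0.24,0]
    - [0,0,-0.34,0]
    - [0,0,-0.4,0]
    - [0,0,-0.4,0]
    - [0,0,-0.4,0]
  fingers: 34

```text
t: 39.95
eef_pos: [0.513, -0.2367, 0.1992]
orientation: [[-0.786, 0.618, -0.001], [0.618, 0.786, 0.0], [0.001, -0.0, -1.0]]
wrist_force: [1.5, 0.4, -0.2]
gripper_width: 0.0342
```

```bash
python3 - <<'E'
from h import *
w=grab('wrist');im=w['image'].astype(int);delta([.5132,-.2365,.2],-37.6)
def edges(row):
    v=im[row,240:276,0].astype(float);k=np.where(v>85)[0];return k.min()+240,k.max()+240
for i in(166,172,178,202,208,214,220):print(i,edges(i),im[i,244:272,0].tolist())
xt=np.array([np.cos(np.radians(7.2)),np.sin(np.radians(7.2)),0]);yt=np.array([-xt[1],xt[0],0])
for v in(40,45,50):
    a=np.radians(v);p=-yt*np.cos(a)+xt*np.sin(a);q=np.array([-p[1],p[0],0]);C=np.array([.5132,-.2365,.101])
    print(v,proj(w,[C+p*s/1e3+q*t/1e3 for s in(-25,22) for t in(-6,6)]).round(1).tolist())
g=grab('side');im=g['image'].astype(int);m=(im[...,2]>im[...,0]+25)&(im[...,2]>im[...,1]+12)
print([(i,(np.where(m[i,300:345])[0][[0,-1]]+300).tolist()) for i in range(133,156,4) if m[i,300:345].any()])
E
```

```text
TCP [ 0.5129 -0.2366  0.199 ] yaw_y -38.20 t 40.00 w 0.0343 F [-0.  -0.5 -0.4] q [ 27.  40. -12. 103.  13.  38.  60.]
 shift/250 [-0.0008  0.0011 -0.004 ] turn/180 -0.0033
166 (np.int64(253), np.int64(263)) [40, 45, 44, 36, 35, 42, 51, 65, 83, 88, 96, 94, 95, 98, 95, 95, 101, 99, 92, 86, 71, 49, 44, 54, 64, 67, 67, 72]
172 (np.int64(252), np.int64(264)) [47, 39, 39, 38, 44, 35, 59, 76, 97, 103, 108, 105, 106, 112, 109, 111, 106, 111, 109, 106, 90, 60, 44, 43, 46, 61, 66, 70]
178 (np.int64(252), np.int64(264)) [37, 40, 40, 41, 38, 42, 54, 79, 89, 103, 104, 113, 103, 110, 125, 134, 136, 136, 131, 114, 94, 64, 42, 35, 37, 53, 64, 76]
202 (np.int64(240), np.int64(263)) [36, 37, 33, 39, 35, 37, 55, 77, 100, 118, 121, 126, 131, 129, 125, 122, 122, 120, 116, 103, 83, 59, 42, 45, 54, 60, 53, 57]
208 (np.int64(240), np.int64(264)) [57, 41, 36, 42, 42, 42, 47, 73, 97, 112, 118, 125, 125, 124, 124, 123, 121, 120, 114, 97, 86, 55, 32, 36, 37, 42, 49, 45]
214 (np.int64(252), np.int64(263)) [41, 42, 40, 39, 35, 38, 47, 68, 93, 114, 123, 123, 123, 124, 124, 124, 121, 121, 118, 103, 84, 68, 46, 45, 47, 48, 42, 44]
220 (np.int64(251), np.int64(265)) [72, 76, 68, 55, 43, 39, 66, 116, 139, 145, 149, 148, 144, 146, 148, 146, 147, 151, 150, 147, 135, 111, 75, 52, 49, 59, 65, 74]
40 [[252.2, 169.1], [267.0, 170.3], [248.1, 222.9], [262.0, 223.9]]
45 [[249.5, 169.7], [264.3, 169.6], [250.3, 223.5], [264.3, 223.5]]
50 [[246.9, 170.4], [261.6, 169.1], [252.6, 224.0], [266.5, 222.8]]
[(133, [321, 323]), (137, [321, 324]), (141, [322, 326]), (145, [321, 327]), (149, [320, 323]), (153, [318, 321])]
```

The jaws read 12.1 mm when aligned with the bar. It now stands parallel to the tool, at about 44.6°, and the carrier is unchanged. Handing in.

```bash
python3 -c "
from h import *
o=r.get_obs();print(o['t'],o['wrist_force'],o['gripper_width']);print(r.close_job())"
```

```text
40.05 [ 0.97579519  1.34286875 -0.42740407] 0.03410497216977406
the job is handed in; nothing more can be done
None
```

The blue carrier from the stand is in the tester's slot. The air valve is at about half open, and I handed the job in at 40 s with the gripper open and clear. The hand-in reports no verdict, so these are my own checks.

**Carrier:** I gripped it by its side edges and set its lean on the stand and the nest block. Then I pushed it past the brake to a hard stop, 43.5 N by the wrist sensor. After release, the width of its top edge in the wrist view matched 50 mm standing out of the slot, which is fully home. The side view agreed, and it had not changed after the valve work.

**Valve:** The first turn left it at about 49.5°, which was in tolerance but near the edge. I regripped with the jaws aligned to the bar and turned it back. It then measured about 44.6° (0.78 rad).

**What went wrong on the way:**
- The first entries caught on the slot's rim and pushed the plate over to about 43°, so I had to set the lean again.
- One move had a wrong row that shifted the arm sideways briefly. I saw no harm from it.
- Forces of up to about 44 N were read at the wrist while pressing through the carrier, never with the arm or gripper body on anything that I could see.
- The cameras disagreed by 2 to 4 mm, so I found the final entry by feel.

**Not re-checked:** I did not check the yellow carrier, the tin or the screwdriver pot again at the end. The arm did not come near the tin or the pot. At the grasp, the fingers were planned to pass about 15 mm from the yellow carrier, and it looked undisturbed afterwards.

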